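Pack and latch a showroom sample case

TASK

Pack the sample case for a home visit: it must hold exactly one of each of the four kinds of sample (bar pull, cup hinge, framed panel, aluminium channel), so add from the counter the kinds it lacks and leave on the counter those it already has. Then shut the lid, hook the wire bail of both draw latches over their keepers and push both levers down past centre until they lie clamped against the case. Do not disturb the mug and the tape measure.

Things in the scene. Friction and masses are not known exactly. Their poses are not given: they have to be found in the camera images.
- pull_a_mid (a point): The pull that may lie in the case at the start (None if not): steel bar pull (cabinet handle) lying on its side: square bar 160 long, 14 wide, 14 high; two 14 mm square posts stand out 28 to the +y side, at 64 either side of the middle. Point: middle of the bar, 7 above its underside. x along its length, z up. mm.
- pull_b_mid (a point): The pull that lies on the counter at the start: shape, sizes, point and axes as pull_a_mid. 0.05 to 0.25 kg.
- hinge_a_mid (a point): The hinge that may lie in the case at the start (None if not): steel cup hinge opened flat, 109 long: arm 18 wide, top 22 high, from 31 (-x) to 55 (+x) of the point; cup 35 across, 13 high (flange 44 wide) at 36 to -x; foot plate 30x34x4 at 36 to +x. Point: on the arm's centre line, 11 above the underside. x along its length, z up. mm.
- hinge_b_mid (a point): The hinge that lies on the counter at the start: shape, sizes, point and axes as hinge_a_mid. 0.05 to 0.25 kg.
- panel_a_mid (a point): The panel that may lie in the case at the start (None if not): wooden door-front sample 120 long, 40 wide, 20 high, a raised frame round a 6 deep recess on top. Point: its centre, 10 above the underside. x along its length, z up. mm.
- panel_b_mid (a point): The panel that lies on the counter at the start: shape, sizes, point and axes as panel_a_mid. 0.05 to 0.25 kg.
- channel_a_mid (a point): The channel that may lie in the case at the start (None if not): aluminium U-channel offcut, open upwards, 140 long, 36 wide, 30 high, walls 4. Point: its centre, 15 above the underside. x along its length, z up. mm.
- channel_b_mid (a point): The channel that lies on the counter at the start: shape, sizes, point and axes as channel_a_mid. 0.05 to 0.25 kg.
- case_floor (a point): Middle of the inner floor (5 mm above the counter) of the open black sample case, which stands fast. x: from its front (latches) to its back (lid hinge); y along it; z up. Tub 200 (x) by 330 (y) by 62 high outside, walls 5. Ridges 10 high, 4 thick at y = -80, 0, 80 make four compartments 190 by 76, centred at y = -120, -40, 40, 120; each takes any sample laid along x.
- lid (a joint): Lid angle, rad: 0 shut, grows as it opens, stop at 2.0, 1.75 to 1.95 at the start. Stiff hinge (0.55 N m): stays where it is left, about 4 N at the free edge moves it. The lid is a hollow cover 200 by 330, 35 high; its top is 97 mm above the counter when shut. A carrying handle stands out 27 from the case's -y end.
- lid_push (a point): Point on the lid's outer face, middle of its length, 30 mm from its free edge: push here to close. The hinge line runs along y, 100 mm behind case_floor (x) and 62 above the counter. Axes turn with the lid (those of case_floor when shut); from the hinge line this point is 170 along -x, 35 along +z.
- lever_left (a joint): Lever of the left draw latch (at y = +85 mm in case_floor's axes), rad: 0 clamped, hanging down along the case's front; grows outwards and up to 2.2; starts at 1.9 to 2.15 and stays where left. With the bail hooked, dead centre is near 0.45: under about 0.3 the springs pull it to 0, over 0.55 they push it back out. About 5 N at its end closes it.
- lever_left_pivot (a point): Pivot of that lever, mid-width, 14 mm out from the tub's front face, 48 above the counter. Axes turn with the lever (case_floor's at lever 0). The lever is a plate 34 wide reaching 42 along -z, its outer face (to push) 4 along -x, its end edge turned out 11. It carries the bail's axle at 4.7 along +x, 17.4 along -z.
- bail_left (a joint): Angle of that latch's wire bail on its lever, rad. Outward lean of the bail from upright = this minus the lever's angle. Stop at 2.88: folded out over the lever, where it rests at the start. Turns freely and falls by its weight, outwards or, once past upright, inwards against the lid.
- bar_left (a point): Middle of the bail's cross bar. The bail is a U of 6 mm wire, 54 mm wide outside, legs outside the lever's edges, bar 44.5 from the axle; springs let it stretch up to 9 (6 N/mm). Swung up past upright (lever up, lid shut) it leans on the lid's front behind the keeper's lip, and seats as the lever is pushed down.
- keeper_left (a point): Seat in that latch's keeper, on the lid's front: where the middle of the bar rests when hooked. 7 mm out from the lid's front face, 80 above the counter with the lid shut. Keeper 30 wide; upturned lip from 11.5 to 15.5 out from the face, its top 4 above the seat: the bar must come in over it from above.
- lever_right (a joint): Lever of the right draw latch (at y = -85 mm in case_floor's axes), rad: 0 clamped, hanging down along the case's front; grows outwards and up to 2.2; starts at 1.9 to 2.15 and stays where left. With the bail hooked, dead centre is near 0.45: under about 0.3 the springs pull it to 0, over 0.55 they push it back out. About 5 N at its end closes it.
- lever_right_pivot (a point): Pivot of that lever, mid-width, 14 mm out from the tub's front face, 48 above the counter. Axes turn with the lever (case_floor's at lever 0). The lever is a plate 34 wide reaching 42 along -z, its outer face (to push) 4 along -x, its end edge turned out 11. It carries the bail's axle at 4.7 along +x, 17.4 along -z.
- bail_right (a joint): Angle of that latch's wire bail on its lever, rad. Outward lean of the bail from upright = this minus the lever's angle. Stop at 2.88: folded out over the lever, where it rests at the start. Turns freely and falls by its weight, outwards or, once past upright, inwards against the lid.
- bar_right (a point): Middle of the bail's cross bar. The bail is a U of 6 mm wire, 54 mm wide outside, legs outside the lever's edges, bar 44.5 from the axle; springs let it stretch up to 9 (6 N/mm). Swung up past upright (lever up, lid shut) it leans on the lid's front behind the keeper's lip, and seats as the lever is pushed down.
- keeper_right (a point): Seat in that latch's keeper, on the lid's front: where the middle of the bar rests when hooked. 7 mm out from the lid's front face, 80 above the counter with the lid shut. Keeper 30 wide; upturned lip from 11.5 to 15.5 out from the face, its top 4 above the seat: the bar must come in over it from above.
- mug: White mug, 80 across, 95 high, beyond the work; a bystander. Origin: middle of its underside.
- tape: Black tape measure, 72 by 40 by 66 high, beyond the work; a bystander. Origin: middle of its underside.
There are look-alikes about, which are no part of the job. Leave any purple or turquoise look-alike of the part that bears hinge_b_mid alone.

How it is judged (in metres and radians):
On the way, in this order (a step that is already met when the one before it is completed fails the run):
1. with the lid open, the case holds one of each kind of sample and no two of a kind (((x of pull_a_mid in the frame of case_floor between -0.093 and 0.093 m and y of pull_a_mid in the frame of case_floor between -0.158 and 0.158 m and z of pull_a_mid in the frame of case_floor between -0.005 and 0.05 m) or (x of pull_b_mid in the frame of case_floor between -0.093 and 0.093 m and y of pull_b_mid in the frame of case_floor between -0.158 and 0.158 m and z of pull_b_mid in the frame of case_floor between -0.005 and 0.05 m)) and horizontal distance between pull_a_mid and pull_b_mid above 0.26 m and height (world z) of each of pull_b_mid, hinge_b_mid, panel_b_mid, channel_b_mid above -0.01 m and ((x of hinge_a_mid in the frame of case_floor between -0.093 and 0.093 m and y of hinge_a_mid in the frame of case_floor between -0.158 and 0.158 m and z of hinge_a_mid in the frame of case_floor between -0.005 and 0.05 m) or (x of hinge_b_mid in the frame of case_floor between -0.093 and 0.093 m and y of hinge_b_mid in the frame of case_floor between -0.158 and 0.158 m and z of hinge_b_mid in the frame of case_floor between -0.005 and 0.05 m)) and horizontal distance between hinge_a_mid and hinge_b_mid above 0.26 m and ((x of panel_a_mid in the frame of case_floor between -0.093 and 0.093 m and y of panel_a_mid in the frame of case_floor between -0.158 and 0.158 m and z of panel_a_mid in the frame of case_floor between -0.005 and 0.05 m) or (x of panel_b_mid in the frame of case_floor between -0.093 and 0.093 m and y of panel_b_mid in the frame of case_floor between -0.158 and 0.158 m and z of panel_b_mid in the frame of case_floor between -0.005 and 0.05 m)) and horizontal distance between panel_a_mid and panel_b_mid above 0.26 m and ((x of channel_a_mid in the frame of case_floor between -0.093 and 0.093 m and y of channel_a_mid in the frame of case_floor between -0.158 and 0.158 m and z of channel_a_mid in the frame of case_floor between -0.005 and 0.05 m) or (x of channel_b_mid in the frame of case_floor between -0.093 and 0.093 m and y of channel_b_mid in the frame of case_floor between -0.158 and 0.158 m and z of channel_b_mid in the frame of case_floor between -0.005 and 0.05 m)) and horizontal distance between channel_a_mid and channel_b_mid above 0.26 m and value of joint lid above 0.5 rad), for 0.2 s.
2. the lid is shut (value of joint lid below 0.03 rad), for 0.2 s.
3. both bails are hooked in their keepers and both levers clamped (distance between bar_left and keeper_left below 0.005 m and value of joint each of lever_left, lever_right below 0.12 rad and distance between bar_right and keeper_right below 0.005 m), for 0.2 s.
At the end, for the whole second after the job is handed in: One sample of each kind has its middle inside the case; a spare of a kind is still on the counter, over 0.26 m from the one inside; lid under 0.03 rad; on both latches the bail's bar within 5 mm of the keeper's seat and the lever under 0.12 rad (all of step 3 and ((x of pull_a_mid in the frame of case_floor between -0.093 and 0.093 m and y of pull_a_mid in the frame of case_floor between -0.158 and 0.158 m and z of pull_a_mid in the frame of case_floor between -0.005 and 0.05 m) or (x of pull_b_mid in the frame of case_floor between -0.093 and 0.093 m and y of pull_b_mid in the frame of case_floor between -0.158 and 0.158 m and z of pull_b_mid in the frame of case_floor between -0.005 and 0.05 m)) and horizontal distance between pull_a_mid and pull_b_mid above 0.26 m and height (world z) of each of pull_b_mid, hinge_b_mid, panel_b_mid, channel_b_mid above -0.01 m and ((x of hinge_a_mid in the frame of case_floor between -0.093 and 0.093 m and y of hinge_a_mid in the frame of case_floor between -0.158 and 0.158 m and z of hinge_a_mid in the frame of case_floor between -0.005 and 0.05 m) or (x of hinge_b_mid in the frame of case_floor between -0.093 and 0.093 m and y of hinge_b_mid in the frame of case_floor between -0.158 and 0.158 m and z of hinge_b_mid in the frame of case_floor between -0.005 and 0.05 m)) and horizontal distance between hinge_a_mid and hinge_b_mid above 0.26 m and ((x of panel_a_mid in the frame of case_floor between -0.093 and 0.093 m and y of panel_a_mid in the frame of case_floor between -0.158 and 0.158 m and z of panel_a_mid in the frame of case_floor between -0.005 and 0.05 m) or (x of panel_b_mid in the frame of case_floor between -0.093 and 0.093 m and y of panel_b_mid in the frame of case_floor between -0.158 and 0.158 m and z of panel_b_mid in the frame of case_floor between -0.005 and 0.05 m)) and horizontal distance between panel_a_mid and panel_b_mid above 0.26 m and ((x of channel_a_mid in the frame of case_floor between -0.093 and 0.093 m and y of channel_a_mid in the frame of case_floor between -0.158 and 0.158 m and z of channel_a_mid in the frame of case_floor between -0.005 and 0.05 m) or (x of channel_b_mid in the frame of case_floor between -0.093 and 0.093 m and y of channel_b_mid in the frame of case_floor between -0.158 and 0.158 m and z of channel_b_mid in the frame of case_floor between -0.005 and 0.05 m)) and horizontal distance between channel_a_mid and channel_b_mid above 0.26 m and value of joint lid below 0.03 rad); the robot touches nothing.
It fails at once if the mug is pushed more than 5 cm or tipped (distance of mug from where it was at the start of the episode above 0.05 m or angle between mug's own z axis and vertical above 0.5 rad).
It fails at once if the tape measure is pushed more than 5 cm or tipped (distance of tape from where it was at the start of the episode above 0.05 m or angle between tape's own z axis and vertical above 0.5 rad).
Of pull_a, hinge_a, panel_a, channel_a only 1 to 2 are there at a start; the rules pass over those that are not, and their reading is None.
At some moment in a run one of pull_b, hinge_b, panel_b, channel_b may be knocked a few centimetres aside while the robot is not near it.
Once in a run the grip may slacken for a moment while it holds something.
It also fails if it takes over 208 s, if anything falls off the work surface, if the arm or the gripper's body presses on something with over 40 N, if the wrist force passes 120 N, or if a joint passes its speed limit or range.

ROBOT

A 6-joint arm with a two-finger parallel gripper is mounted at the origin on the work surface. World frame = base frame: x ahead of the robot, y to its left, z up, the work surface at z = 0. Lengths are in mm, angles in rad, forces in N, time in s.
With the tool pointing down it reaches from about 350 to 975 mm from the base axis. Payload 7.1 kg.
Tool frame: the origin (TCP) lies on the centre line of the jaws, within the pads' length; the fingertips stand 14 mm ahead of it and the grasp point (between the pads) lies 5 mm behind it; x points along the fingers, z is the direction in which the jaws open and shut, and the axes are right-handed (so a half turn about x gives the same grasp; the last joint's range is limited). The gripper opens to 88 mm and grips with 3 to 60 N. Pads are 20 mm wide; open, the fingers measure 115 mm over their backs; the gripper's body (75 mm by 178 mm) begins 61 mm behind the grasp point.
Start: joints at [1.126, 0.423, 1.63, -0, 1.089, -0.019], TCP at [258.123, 569.19, 236.675] pointing down, gripper open.
Joint ranges: [-3, 3], [-0.9, 2.11], [0.09, 2.58], [-1.31, 4.45], [0.11, 2.69], [-2.54, 2.54]. Speed limits (rad/s): [2.39, 2.39, 3.01, 3.14, 3.14, 3.14].

INTERFACE

Orientations are given as a rotation vector (axis times angle).
In Python, from workcell import ctrl gives the robot as it stands.
- The arm moves only by the tool servo_tool, never from a script. Its argument "plan" is a list that holds one entry, the list of rows, each a list of 7 numbers: the shift along the tool's x, y, z in cm, then the turn, a rotation vector about the tool's x, y, z in rad, then the finger opening in cm, from 0 to 8.78. A call has 1 to 8 rows; each row is the pose to reach, as a shift and turn from the pose commanded when the call began, along the tool's axes at that moment; what a row does not reach only later rows make up. A row lasts 1/12 s, in which the tool goes at most 41.7 mm and 7.16 degrees, less where a joint would pass 70% of its speed; a pose out of reach is approached as far as the arm can. A call with a gripper value outside its range is refused whole. The fingers move at their own pace and stop on an object; the grip force is fixed at half the most. Time passes only in rows, so rows that repeat a pose let the fingers close. It gives the time, the measured TCP pose, the force and the opening at its end, in the units of the state.
- ctrl.get_obs(): the state, without advancing time (a new reading comes with each control period).
- ctrl.get_image(name): name is "scene" or "top" or "wrist"; returns the picture (480x640x3 uint8, red, green, blue); there is no depth.
- ctrl.calibration(name): a dict with "K" (3x3 intrinsics, pixels), "dist" ([k1, k2, p1, p2, k3] as OpenCV has them; the pictures are not rectified), "view" (4x4, takes a point from world to camera coordinates). Camera axes: x right, y up, looking along -z (the intrinsics and any distortion apply to the point x, -y, -z); pixel columns grow to the right and rows downward; lengths in mm; the calibration is good to about 2 mm. A picture is of the moment at which its call begins: read the wrist's pose just before it. calibration takes no time and is no camera call; for the wrist camera it gives the pose at the moment of the call.
- ctrl.close_job(): hands the job in, once; it reports no verdict.
The state is a dict: "t": time; "qpos": joint angles; "qvel": joint speeds; "joint_torque": joint torques, N m; "ee_pos": TCP position; "orientation": TCP orientation; "ft_force": force on the tool from outside, world axes, zero at the start; "moment": the same for the moment, N m; "width": finger opening in mm.
Only numpy, scipy, OpenCV 4.12 (cv2) and the standard library are available. Lean on these libraries where they do the work, as an engineer would, in place of code of your own. Each camera call takes 0.05 s, during which the arm holds its last target.

## Working session

There is one attempt and no reset: what is moved stays moved. The work goes in short steps, Python scripts to look and compute and a tool call to move; the robot and the scene stay as the last step left them, time stands still between calls to the robot, and variables do not carry over. Pictures are saved under pics/ and viewed, and the job is handed in when it is done.

Besides the shell and the picture viewer there is one more tool, called after "Call:" as name(argument=value, ...) on one line, values as JSON. servo_tool: Moves the arm, as the interface text tells. Its arguments: {"type":"object","properties":{"plan":{"type":"array","items":{"type":"array","items":{"type":"array","items":{"type":"number"}}}}},"required":["plan"]}

```bash
ls; mkdir -p pics; cat > h.py <<'E'
import numpy as np, cv2
from scipy.spatial.transform import Rotation as R
from workcell import ctrl
def snap(name,fn=None):
    cal=ctrl.calibration(name); im=np.asarray(ctrl.get_image(name))
    if fn: cv2.imwrite('pics/'+fn,im[:,:,::-1])
    return im,cal
def ray(cal,px):
    K=np.array(cal['K'],float);d=np.array(cal['dist'],float)
    p=cv2.undistortPoints(np.array(px,float).reshape(-1,1,2),K,d).reshape(-1,2)
    V=np.array(cal['view'],float)
    dirs=np.c_[p[:,0],-p[:,1],-np.ones(len(p))]@V[:3,:3]
    c=-V[:3,:3].T@V[:3,3]
    return c,dirs
def onz(cal,px,z):
    c,d=ray(cal,px)
    return c+d*((z-c[2])/d[:,2])[:,None]
def proj(cal,P):
    V=np.array(cal['view'],float);P=np.atleast_2d(P)
    q=P@V[:3,:3].T+V[:3,3]; q=q*[1,-1,-1]
    return cv2.projectPoints(q,np.zeros(3),np.zeros(3),np.array(cal['K'],float),np.array(cal['dist'],float))[0].reshape(-1,2)
def st():
    o=ctrl.get_obs(); print({k:np.round(np.array(v,float),3).tolist() for k,v in o.items()}); return o
def delta(target,rv=None,o=None):
    """shift (cm) in tool axes to target TCP pos mm, rotvec to orientation rv"""
    o=o or ctrl.get_obs(); Rm=R.from_rotvec(o['orientation'])
    s=Rm.inv().apply(np.array(target)-np.array(o['ee_pos']))/10
    w=(Rm.inv()*R.from_rotvec(rv)).as_rotvec() if rv is not None else np.zeros(3)
    return np.round(s,2).tolist(),np.round(w,3).tolist()
E
python3 - <<'E'
from h import *
o=st()
print(R.from_rotvec(o['orientation']).as_matrix().round(3))
for n in ['scene','top','wrist']:
    im,cal=snap(n,n+'0.png')
    V=np.array(cal['view']);print(n,np.round(-V[:3,:3].T@V[:3,3]),np.round(cal['K'],0).tolist(),cal['dist'])
E
```

```text
pics
{'t': 0.0, 'qpos': [1.126, 0.424, 1.631, -0.0, 1.089, -0.019], 'qvel': [0.0, -0.0, -0.0, 0.0, 0.0, -0.001], 'joint_torque': [0.002, -54.462, -27.367, 0.065, 0.023, -0.0], 'ee_pos': [257.885, 568.729, 235.906], 'orientation': [-0.891, 1.382, 0.89], 'ft_force': [0.733, 0.729, -0.495], 'moment': [-0.015, -0.057, -0.055], 'width': 87.644}
[[-0.001 -0.911  0.413]
 [-0.001  0.413  0.911]
 [-1.     0.    -0.002]]
scene [988. -81. 821.] [[440.0, 0.0, 321.0], [0.0, 440.0, 241.0], [0.0, 0.0, 1.0]] [-0.10331053  0.          0.          0.          0.        ]
top [ 4.500e+02 -1.000e+00  1.176e+03] [[512.0, 0.0, 320.0], [0.0, 512.0, 246.0], [0.0, 0.0, 1.0]] [-0.13137975  0.          0.          0.          0.        ]
wrist [184. 602. 384.] [[374.0, 0.0, 316.0], [0.0, 374.0, 241.0], [0.0, 0.0, 1.0]] [-0.05144479  0.          0.          0.          0.        ]
```

View pics/top0.png

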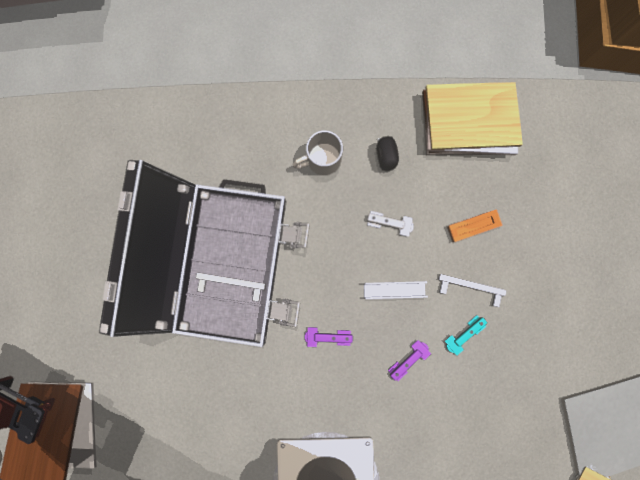

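View pics/scene0.png

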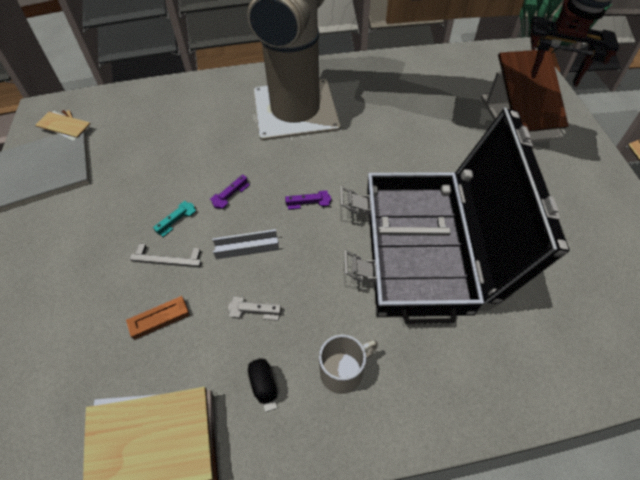

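View pics/wrist0.png

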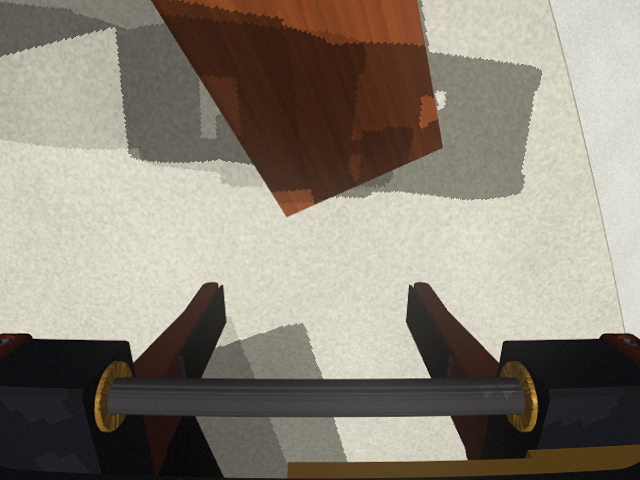

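The top view shows the case holding only a bar pull, at about (230,283). So the hinge, panel and channel have to be added, and the counter pull at (472,290) stays. 

Hinge candidates in the top view:
- White steel: (390,223)
- Purple: (330,337) and (410,360)
- Turquoise: (465,335)

The description calls for the steel one at (390,223). The panel is at (474,226) and the channel at (394,290).

```bash
python3 - <<'E'
import cv2
im=cv2.imread('pics/top0.png')
c=im[190:320,350:520]; cv2.imwrite('pics/c1.png',cv2.resize(c,None,fx=4.5,fy=4.5,interpolation=cv2.INTER_CUBIC))
c=im[150:350,90:315]; cv2.imwrite('pics/c2.png',cv2.resize(c,None,fx=3,fy=3,interpolation=cv2.INTER_CUBIC))
E
```

```text
(no output)
```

View pics/c1.png

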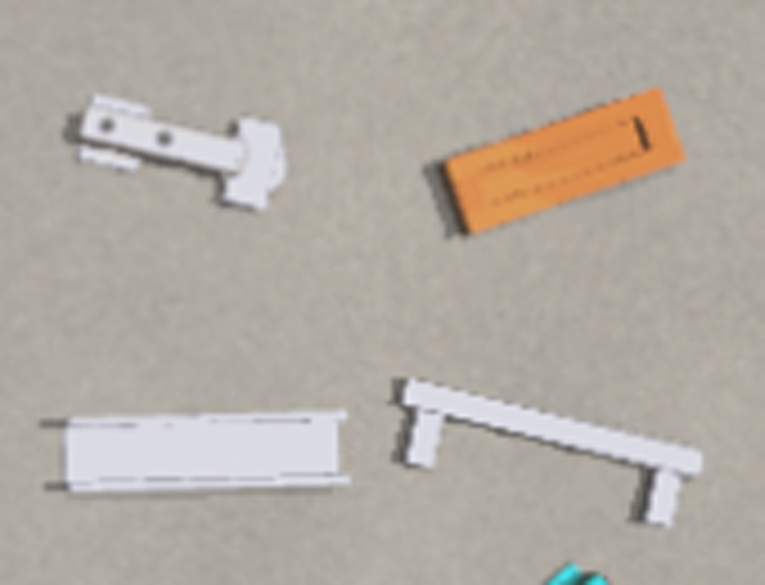

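View pics/c2.png

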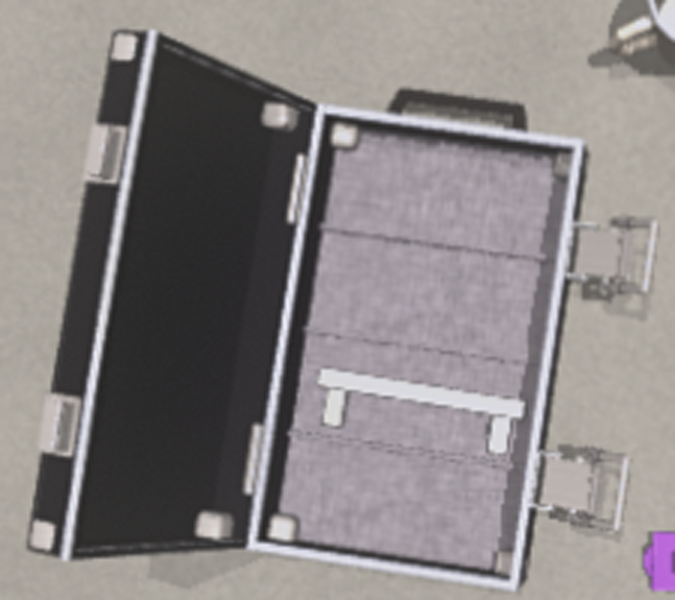

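```bash
python3 - <<'E'
from h import *
im=cv2.imread('pics/top0.png'); cal=ctrl.calibration('top')
f=lambda L:[[90+(x+.5)/3-.5,150+(y+.5)/3-.5] for x,y in L]
P=onz(cal,f([(318,105),(585,140),(520,590),(248,547)]),62)[:,:2]
print(P.round(1)); print([np.linalg.norm(P[i]-P[(i+1)%4]).round(1) for i in range(4)])
m=np.array([[100,-165],[-100,-165],[-100,165],[100,165]],float)
c=P.mean(0);H=m.T@(P-c);U,S,Vt=np.linalg.svd(H);Rm=Vt.T@U.T
print('c',c.round(1),'yaw',np.arctan2(Rm[1,0],Rm[0,0]),(P-c-m@Rm.T).round(1).tolist())
hsv=cv2.cvtColor(im,cv2.COLOR_BGR2HSV)
b,g,r=[im[:,:,i].astype(int) for i in range(3)]
white=((np.minimum(np.minimum(b,g),r)>195)).astype(np.uint8)
orange=((r>b+80)).astype(np.uint8)
for nm,mk,roi,z in [('hinge',white,(355,200,425,245),22),('panel',orange,(440,200,510,250),20),('channel',white,(355,270,432,308),30),('pull',white,(434,265,515,312),14)]:
    x0,y0,x1,y1=roi; m=np.zeros_like(mk); m[y0:y1,x0:x1]=mk[y0:y1,x0:x1]
    cs,_=cv2.findContours(m,cv2.RETR_EXTERNAL,cv2.CHAIN_APPROX_NONE); cc=max(cs,key=cv2.contourArea).reshape(-1,2)
    W=onz(cal,cc,z)[:,:2].astype(np.float32)
    rect=cv2.minAreaRect(W); print(nm,len(cc),np.round(rect[0],1),np.round(rect[1],1),rect[2])
print('mugs',onz(cal,[(323,153),(388,153)],0).round(0))
E
```

```text
[[685.9 273.1]
 [653.3  74.8]
 [327.  128.9]
 [361.4 327.8]]
[np.float64(201.0), np.float64(330.8), np.float64(201.8), np.float64(329.1)]
c [506.9 201.1] yaw 1.4048263975941118 [[-0.3, 0.6], [0.2, -0.5], [-0.6, -0.9], [0.7, 0.7]]
hinge 123 [ 595.9 -162.2] [102.7  41.3] 74.44447326660156
panel 123 [ 583.5 -358.5] [ 39.6 120.3] 17.121198654174805
channel 184 [ 441.6 -167.3] [139.4  36. ] 89.6469955444336
pull 189 [ 433.7 -343.8] [157.4  39.9] 74.3907470703125
mugs [[ 765.  -13.    0.]
 [ 762. -166.    0.]]
```

```bash
cat >> h.py <<'E'
def Rd(phi):
    z=np.array([np.cos(phi),np.sin(phi),0]);x=np.array([0,0,-1.]);return np.c_[x,np.cross(z,x),z]
def dphi(pos,phi):
    d=delta(pos,R.from_matrix(Rd(phi)).as_rotvec()); print('shift',d[0],'turn',d[1]); return d
CC=np.array([506.9,201.1]);CY=1.4048
def cw(x,y,z):
    c,s=np.cos(CY),np.sin(CY); return np.array([CC[0]+c*x-s*y,CC[1]+s*x+c*y,z])
E
python3 - <<'E'
from h import *
dphi((594,-162,330),-0.27)
for y in (-120,-40,40,120): print(y,cw(0,y,30).round(1))
E
```

```text
shift [-9.33, -60.79, -52.69] turn [1.415, -0.001, 0.001]
-120 [625.3 181.3  30. ]
-40 [546.4 194.5  30. ]
40 [467.4 207.7  30. ]
120 [388.5 220.9  30. ]
```

Call:
servo_tool(plan=[[[-4,0,0,0,0,0,8.5],[-8,0,0,0,0,0,8.5],[-9.4,-3,-2.5,0.12,0,0,8.5],[-9.4,-6,-5,0.24,0,0,8.5],[-9.4,-9,-8,0.36,0,0,8.5],[-9.4,-12,-10.5,0.48,0,0,8.5],[-9.4,-15,-13,0.6,0,0,8.5],[-9.4,-18,-15.5,0.72,0,0,8.5]]])

```text
t: 0.82
ee_pos: [358.2, 351.8, 330.6]
orientation: [-0.329, 1.546, 0.329]
ft_force: [1.4, -0.4, 0.3]
width: 85.3
```

```bash
python3 - <<'E'
from h import *
st();dphi((594,-162,330),-0.27)
E
```

```text
{'t': 0.817, 'qpos': [0.753, 0.135, 1.797, -0.0, 1.209, 0.333], 'qvel': [-0.874, -0.267, 0.316, -0.001, -0.056, 0.565], 'joint_torque': [6.99, -37.987, -29.627, 0.193, 0.222, -0.705], 'ee_pos': [358.217, 351.838, 330.62], 'orientation': [-0.329, 1.546, 0.329], 'ft_force': [1.353, -0.433, 0.338], 'moment': [-0.033, 0.047, 0.0], 'width': 85.315}
shift [0.06, -56.53, 0.6] turn [0.69, 0.0, 0.0]
```

Call:
servo_tool(plan=[[[0,-4,0,0.09,0,0,8.5],[0,-8,0,0.18,0,0,8.5],[0,-12,0,0.27,0,0,8.5],[0,-16,0.2,0.36,0,0,8.5],[0,-20,0.4,0.45,0,0,8.5],[0,-24,0.6,0.54,0,0,8.5],[0,-28,0.6,0.63,0,0,8.5],[0,-32,0.6,0.69,0,0,8.5]]])

```text
t: 1.48
ee_pos: [495.8, 62.6, 330.7]
orientation: [0.212, 1.56, -0.212]
ft_force: [0.8, 0.1, -1.1]
width: 85.4
```

```bash
python3 - <<'E'
from h import *
dphi((594,-162,250),-0.27)
E
```

```text
shift [8.07, -19.04, 15.45] turn [0.0, -0.0, -0.0]
```

Call:
servo_tool(plan=[[[1,-3,2,0,0,0,8.5],[2,-6,4.5,0,0,0,8.5],[3,-9,7,0,0,0,8.5],[4,-12,9.5,0,0,0,8.5],[6,-15,12,0,0,0,8.5],[8,-18,14.5,0,0,0,8.5],[8,-19,15.4,0,0,0,8.5],[8,-19,15.4,0,0,0,5]]])

```text
t: 2.15
ee_pos: [594.6, -161.9, 248.9]
orientation: [0.211, 1.563, -0.211]
ft_force: [-0.5, 1.0, 0.1]
width: 80.8
```

```bash
python3 - <<'E'
from h import *
st();im,cal=snap('wrist','w1.png')
for y in (-22,0,22):print(proj(cal,[[593,-162,22]]).round(0))
E
```

```text
{'t': 2.15, 'qpos': [-0.285, 0.398, 1.638, -0.0, 1.108, -0.016], 'qvel': [0.057, -0.059, 0.034, 0.022, 0.017, 0.039], 'joint_torque': [-1.59, -51.145, -27.294, -0.082, -0.037, -0.36], 'ee_pos': [594.587, -161.938, 248.919], 'orientation': [0.211, 1.563, -0.211], 'ft_force': [-0.531, 0.992, 0.079], 'moment': [-0.018, 0.051, -0.023], 'width': 80.772}
[[314. 208.]]
[[314. 208.]]
[[314. 208.]]
```

View pics/w1.png

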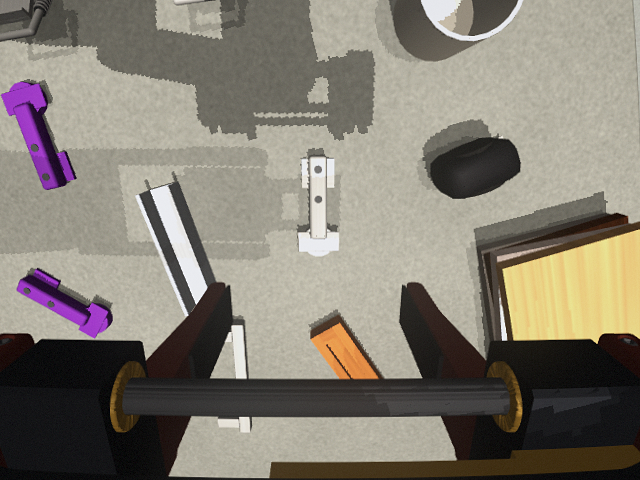

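The wrist view shows the white steel hinge aligned, with the arm from (318,156) to (318,236), the cup at the bottom and the foot at the top. The purple ones are well off to the left. This is the right hinge.

```bash
python3 - <<'E'
from h import *
im,cal=snap('wrist')
g=im.min(2)
for v in (175,185,195,205,215,225):
    r=np.where(g[v,290:345]>190)[0]+290; print(v,r.min(),r.max(),onz(cal,[(r.min()-.5,v),(r.max()+.5,v)],22).round(1).tolist())
a=onz(cal,[(318,150),(318,157),(318,250)],22);print(a.round(1)); print(onz(cal,[(318,256)],13))
c=np.where(g[140:270,318]>190)[0]+140;print(c.min(),c.max())
E
```

```text
175 303 334 [[590.9, -124.6, 22.0], [621.7, -133.1, 22.0]]
185 303 334 [[588.1, -134.2, 22.0], [619.2, -142.8, 22.0]]
195 312 325 [[594.1, -146.4, 22.0], [607.8, -150.2, 22.0]]
205 313 325 [[592.3, -156.7, 22.0], [605.1, -160.2, 22.0]]
215 313 325 [[589.5, -166.8, 22.0], [602.4, -170.3, 22.0]]
225 313 325 [[586.7, -177.0, 22.0], [599.7, -180.6, 22.0]]
[[ 612.3 -105.1   22. ]
 [ 610.5 -111.7   22. ]
 [ 584.9 -205.    22. ]]
[[ 582.36380878 -214.60723872   13.        ]]
159 257
```

```bash
python3 - <<'E'
from h import *
dphi((596,-165,16.5),-0.27)
E
```

```text
shift [23.41, -0.54, 0.37] turn [0.004, -0.001, -0.0]
```

Call:
servo_tool(plan=[[[4,-0.3,0.4,0,0,0,5],[8,-0.3,0.4,0,0,0,5],[12,-0.3,0.4,0,0,0,5],[16,-0.3,0.4,0,0,0,5],[19,-0.3,0.4,0,0,0,5],[22,-0.3,0.4,0,0,0,5],[23.4,-0.3,0.4,0,0,0,5],[23.4,-0.3,0.4,0,0,0,5]]])

```text
t: 2.92
ee_pos: [596.9, -161.2, 16.0]
orientation: [0.207, 1.563, -0.206]
ft_force: [-0.7, 0.3, -0.5]
width: 49.5
```

Call:
servo_tool(plan=[[[0,0,0,0,0,0,4],[0,0,0,0,0,0,3],[0,0,0,0,0,0,1],[0,0,0,0,0,0,1],[0,0,0,0,0,0,1],[0,0,0,0,0,0,1]]])

```text
t: 3.42
ee_pos: [597.6, -163.0, 17.4]
orientation: [0.208, 1.56, -0.208]
ft_force: [-1.1, 0.3, 4.4]
width: 18.0
```

Call:
servo_tool(plan=[[[-4,0,0,0,0,0,1],[-8,0,0,0,0,0,1],[-12,0,0,0,0,0,1],[-15,2,0,0,0,0,1],[-15,5,0,0,0,0,1],[-15,9,0,0,0,0,1],[-15,13,0,-0.05,0,0,1],[-15,17,0,-0.1,0,0,1]]])

```text
t: 4.08
ee_pos: [642.0, 2.3, 167.2]
orientation: [0.129, 1.566, -0.129]
ft_force: [1.1, -0.4, -0.4]
width: 17.8
```

```bash
python3 - <<'E'
from h import *
st()
dphi(cw(0,-120,168),CY-np.pi/2)
dphi(cw(0,-120,24),CY-np.pi/2)
E
```

```text
{'t': 4.083, 'qpos': [-0.015, 0.528, 1.638, -0.0, 0.975, 0.149], 'qvel': [0.739, 0.16, -0.279, -0.003, 0.116, 0.125], 'joint_torque': [-4.125, -61.135, -23.449, 0.112, -0.027, -0.055], 'ee_pos': [642.007, 2.308, 167.153], 'orientation': [0.129, 1.566, -0.129], 'ft_force': [1.096, -0.353, -0.397], 'moment': [-0.086, 0.052, 0.015], 'width': 17.829}
shift [-0.09, 17.38, -4.57] turn [0.002, 0.0, -0.0]
shift [14.31, 17.38, -4.58] turn [0.002, 0.0, -0.0]
```

Call:
servo_tool(plan=[[[0,4,-1,0,0,0,1],[0,8,-2,0,0,0,1],[0,12,-3,0,0,0,1],[0,15,-4,0,0,0,1],[0,17,-4.5,0,0,0,1],[0,17,-4.5,0,0,0,1],[2,17,-4.5,0,0,0,1],[4,17,-4.5,0,0,0,1]]])

```text
t: 4.75
ee_pos: [626.3, 176.4, 127.4]
orientation: [0.129, 1.564, -0.128]
ft_force: [-0.5, 0.8, -1.0]
width: 18.1
```

```bash
python3 - <<'E'
from h import *
st()
dphi(cw(0,-120,24),CY-np.pi/2)
snap('wrist','w2.png')
E
```

```text
{'t': 4.75, 'qpos': [0.256, 0.589, 1.638, -0.0, 0.911, 0.421], 'qvel': [-0.015, 0.337, 0.126, 0.0, -0.425, -0.002], 'joint_torque': [0.933, -64.739, -25.062, 0.098, 0.57, 0.007], 'ee_pos': [626.317, 176.363, 127.443], 'orientation': [0.129, 1.564, -0.128], 'ft_force': [-0.531, 0.784, -0.982], 'moment': [-0.052, 0.07, 0.022], 'width': 18.116}
shift [10.34, 0.46, -0.21] turn [0.002, 0.003, -0.001]
```

View pics/w2.png

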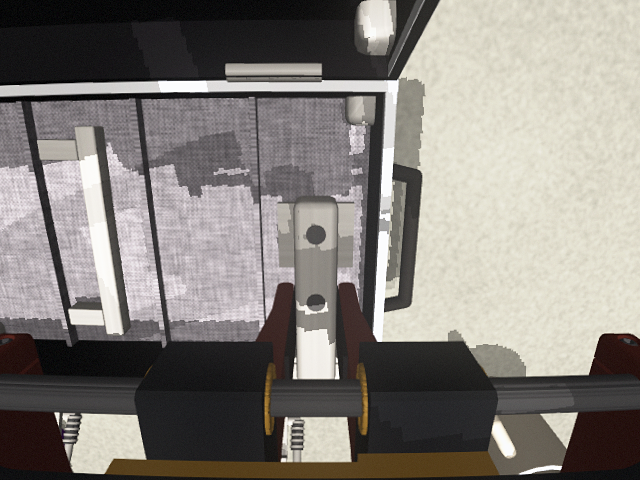

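Call:
servo_tool(plan=[[[3,-0.5,-0.2,0,0,0,1],[6,-1,-0.2,0,0,0,1],[8.5,-1,-0.2,0,0,0,1],[9.8,-1,-0.2,0,0,0,1],[10.3,-1,-0.2,0,0,0,1],[10.3,-1,-0.2,0,0,0,1]]])

```text
t: 5.3
ee_pos: [621.4, 165.9, 23.6]
orientation: [0.129, 1.569, -0.131]
ft_force: [0.3, -0.6, -0.9]
width: 17.6
```

Call:
servo_tool(plan=[[[0,0,0,0,0,0,2.5],[0,0,0,0,0,0,3.5],[0,0,0,0,0,0,4],[0,0,0,0,0,0,4],[-3,0,0,0,0,0,4],[-7,0,0,0,0,0,4],[-11,0,0,0,0,0,4],[-15,0,0,0,0,0,4]]])

```text
t: 5.97
ee_pos: [621.5, 166.5, 175.5]
orientation: [0.129, 1.567, -0.13]
ft_force: [1.8, 0.8, -1.0]
width: 40.0
```

```bash
python3 - <<'E'
from h import *
st()
snap('top','t1.png')
dphi((582,-358,190),0.30);dphi((441.6,-167,190),0.006)
E
```

```text
{'t': 5.967, 'qpos': [0.243, 0.52, 1.629, -0.0, 0.993, 0.408], 'qvel': [0.001, -0.618, -0.26, 0.001, 0.858, 0.001], 'joint_torque': [0.039, -54.028, -23.048, 0.059, -0.99, -0.004], 'ee_pos': [621.49, 166.543, 175.453], 'orientation': [0.129, 1.567, -0.13], 'ft_force': [1.79, 0.798, -1.033], 'moment': [-0.014, 0.068, -0.073], 'width': 39.983}
shift [-0.77, -52.58, 4.29] turn [-0.465, 0.012, -0.002]
shift [-0.88, -36.04, -12.69] turn [-0.171, 0.012, -0.004]
```

View pics/t1.png

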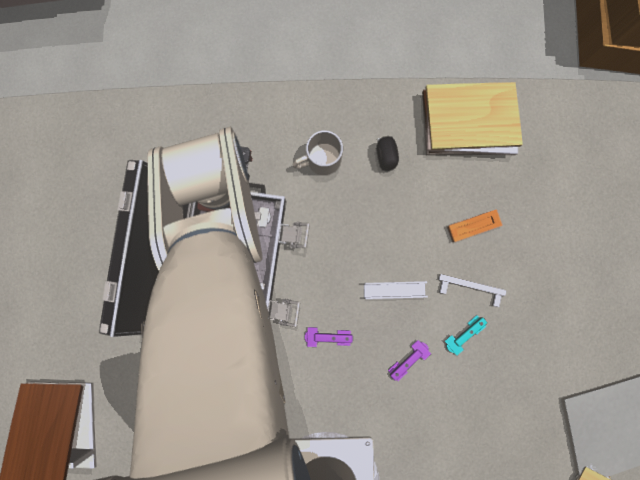

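The top view shows the panel (474,226) and channel (394,290) unmoved, with the hinge lying in the case. Panel next.

Call:
servo_tool(plan=[[[-1,-4,0,-0.06,0,0,6.5],[-1,-8,0.5,-0.12,0,0,6.5],[-1,-12,1,-0.18,0,0,6.5],[-1,-16,1.5,-0.24,0,0,6.5],[-1,-20,2,-0.3,0,0,6.5],[-1,-24,2.5,-0.36,0,0,6.5],[-1,-28,3,-0.42,0,0,6.5],[-1,-32,3.5,-0.465,0,0,6.5]]])

```text
t: 6.68
ee_pos: [603.5, -156.7, 184.1]
orientation: [-0.238, 1.557, 0.238]
ft_force: [0.3, 0.3, 0.5]
width: 65.2
```

```bash
python3 - <<'E'
from h import *
dphi((583.5,-358.5,150),0.30)
E
```

```text
shift [3.41, -18.66, -7.94] turn [0.003, 0.001, 0.0]
```

Call:
servo_tool(plan=[[[0.5,-3.5,-1.5,0,0,0,6.5],[1,-7,-3,0,0,0,6.5],[1.5,-10.5,-4.5,0,0,0,6.5],[2,-14,-6,0,0,0,6.5],[3.4,-17,-7.3,0,0,0,6.5],[3.4,-18.3,-7.8,0,0,0,6.5],[3.4,-18.3,-7.8,0,0,0,6.5]]])

```text
t: 7.27
ee_pos: [582.4, -355.5, 149.1]
orientation: [-0.233, 1.559, 0.233]
ft_force: [0.2, 0.8, 0.1]
width: 65.3
```

```bash
python3 - <<'E'
from h import *
im,cal=snap('wrist','w3.png')
r,b=im[:,:,0].astype(int),im[:,:,2].astype(int)
m=((r>b+60)&(np.arange(480)[:,None]<285)).astype(np.uint8); m[:,:230]=0;m[:,400:]=0
cs,_=cv2.findContours(m,cv2.RETR_EXTERNAL,cv2.CHAIN_APPROX_NONE); cc=max(cs,key=cv2.contourArea).reshape(-1,2)
rect=cv2.minAreaRect(onz(cal,cc,20)[:,:2].astype(np.float32));print(rect,len(cc))
dphi((583.5,-358.5,18),0.30)
E
```

```text
((580.6640625, -349.12408447265625), (40.367332458496094, 96.68475341796875), 17.14101791381836) 344
shift [13.15, -0.49, -0.09] turn [-0.002, 0.0, -0.0]
```

View pics/w3.png

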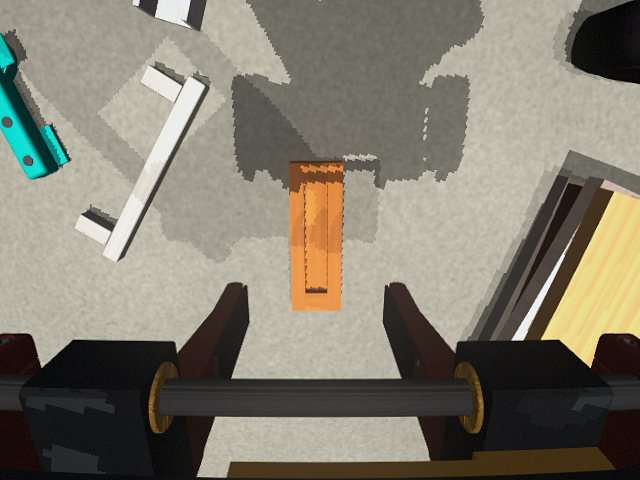

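The orange panel lies lined up between the jaws, with its top edge at (317,163) and its bottom at (316,308).

Call:
servo_tool(plan=[[[4,-0.5,0,0,0,0,6.5],[8,-0.5,0,0,0,0,6.5],[11,-0.5,0,0,0,0,6.5],[13,-0.5,0,0,0,0,6.5],[13.3,-0.5,0,0,0,0,5],[13.3,-0.5,0,0,0,0,3],[13.3,-0.5,0,0,0,0,3],[13.3,-0.5,0,0,0,0,3]]])

```text
t: 7.98
ee_pos: [585.7, -356.7, 18.1]
orientation: [-0.237, 1.557, 0.236]
ft_force: [-0.8, -0.8, 0.7]
width: 41.9
```

Call:
servo_tool(plan=[[[0,0,0,0,0,0,3],[0,0,0,0,0,0,3],[-3,0,0,0,0,0,3],[-7,0,0,0,0,0,3],[-11,0,0,0,0,0,3],[-15,0,0,0,0,0,3],[-15,3,0.5,0.05,0,0,3],[-15,6,1,0.1,0,0,3]]])

```text
t: 8.65
ee_pos: [578.3, -298.9, 170.7]
orientation: [-0.157, 1.559, 0.15]
ft_force: [0.1, 1.3, -1.7]
width: 40.0
```

```bash
python3 - <<'E'
from h import *
st()
dphi(cw(-10,-40,165),CY-np.pi/2)
E
```

```text
{'t': 8.65, 'qpos': [-0.495, 0.533, 1.62, -0.0, 0.981, -0.69], 'qvel': [0.47, -0.253, 0.587, 0.007, -0.237, 1.048], 'joint_torque': [-5.709, -61.319, -30.085, -0.194, 0.307, -1.593], 'ee_pos': [578.306, -298.887, 170.749], 'orientation': [-0.157, 1.559, 0.15], 'ft_force': [0.146, 1.289, -1.653], 'moment': [-0.027, 0.015, 0.01], 'width': 40.026}
shift [0.37, 48.09, 6.08] turn [0.361, 0.007, 0.004]
```

Call:
servo_tool(plan=[[[0,4,0.5,0.05,0,0,3],[0,8,1,0.1,0,0,3],[0,12,1.5,0.15,0,0,3],[0,16,2,0.2,0,0,3],[0,20,2.5,0.25,0,0,3],[0,24,3,0.3,0,0,3],[0,28,3.5,0.34,0,0,3],[0,32,4,0.34,0,0,3]]])

```text
t: 9.32
ee_pos: [551.8, 26.1, 167.2]
orientation: [0.112, 1.567, -0.112]
ft_force: [1.0, -0.0, -1.8]
width: 39.9
```

```bash
python3 - <<'E'
from h import *
dphi(cw(-10,-40,100),CY-np.pi/2)
E
```

```text
shift [6.72, 15.59, -2.96] turn [0.023, 0.001, -0.0]
```

Call:
servo_tool(plan=[[[0,4,-1,0.01,0,0,3],[0,8,-2,0.02,0,0,3],[0,12,-2.8,0.02,0,0,3],[0,15,-2.9,0.02,0,0,3],[2,15.3,-2.9,0.02,0,0,3],[5,15.3,-2.9,0.02,0,0,3],[6.7,15.3,-2.9,0.02,0,0,3],[6.7,15.3,-2.9,0.02,0,0,3]]])

```text
t: 9.98
ee_pos: [542.4, 179.5, 96.7]
orientation: [0.123, 1.573, -0.127]
ft_force: [-1.0, -0.2, -1.1]
width: 39.8
```

```bash
python3 - <<'E'
from h import *
dphi(cw(-10,-40,24.5),CY-np.pi/2); st()
snap('wrist','w4.png')
E
```

```text
shift [7.21, 0.56, 0.19] turn [0.007, -0.005, 0.003]
{'t': 9.983, 'qpos': [0.299, 0.543, 1.829, -0.0, 0.776, 0.458], 'qvel': [-0.01, -0.049, -0.03, 0.0, 0.059, -0.0], 'joint_torque': [0.367, -54.274, -21.087, 0.063, -0.71, 0.006], 'ee_pos': [542.359, 179.488, 96.656], 'orientation': [0.123, 1.573, -0.127], 'ft_force': [-1.046, -0.25, -1.09], 'moment': [-0.073, 0.1, 0.051], 'width': 39.802}
```

View pics/w4.png

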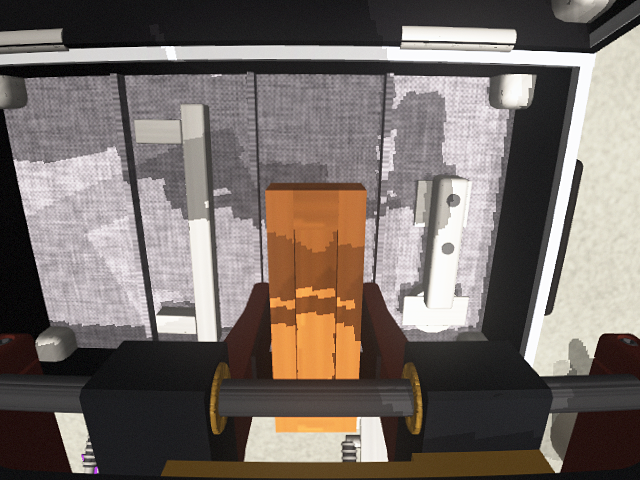

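Call:
servo_tool(plan=[[[3,0.5,0.1,0,0,0,3],[5.5,0.5,0.1,0,0,0,3],[6.8,0.5,0.1,0,0,0,3],[7.2,0.5,0.1,0,0,0,3],[7.2,0.5,0.1,0,0,0,3]]])

```text
t: 10.45
ee_pos: [546.7, 184.5, 27.8]
orientation: [0.126, 1.568, -0.126]
ft_force: [0.2, -0.4, -0.8]
width: 39.9
```

Call:
servo_tool(plan=[[[0,0,0,0,0,0,4.8],[0,0,0,0,0,0,4.8],[0,0,0,0,0,0,4.8],[-3,0,0,0,0,0,4.8],[-7,0,0,0,0,0,4.8],[-11,0,0,0,0,0,5],[-15,0,0,0,0,0,5.5],[-15,-3,0,0,0,0,6]]])

```text
t: 11.12
ee_pos: [547.8, 159.1, 186.7]
orientation: [0.128, 1.552, -0.118]
ft_force: [1.7, -0.4, -0.1]
width: 58.2
```

```bash
python3 - <<'E'
from h import *
st()
snap('top','t2.png')
dphi((441.6,-167,190),0.006)
E
```

```text
{'t': 11.117, 'qpos': [0.261, 0.401, 1.801, 0.001, 0.923, 0.418], 'qvel': [-0.627, -0.157, 0.455, -0.031, -0.25, -0.63], 'joint_torque': [6.692, -47.862, -21.63, 0.291, 1.851, 1.367], 'ee_pos': [547.779, 159.133, 186.746], 'orientation': [0.128, 1.552, -0.118], 'ft_force': [1.696, -0.351, -0.081], 'moment': [-0.04, 0.021, 0.024], 'width': 58.151}
shift [-0.81, -33.19, -5.06] turn [-0.164, 0.009, -0.001]
```

View pics/t2.png

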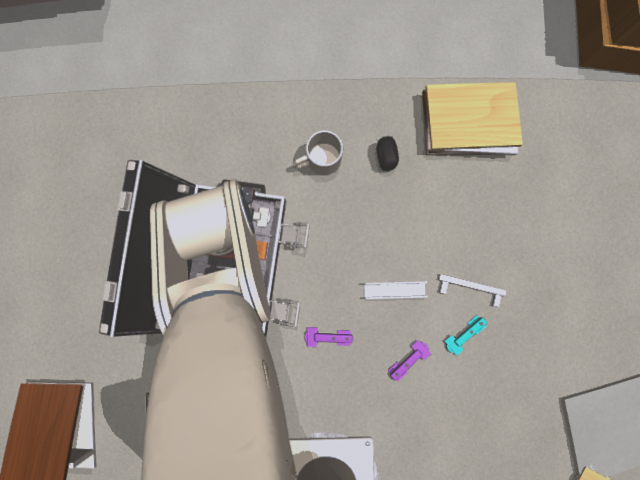

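Call:
servo_tool(plan=[[[-0.5,-4,-0.5,-0.03,0,0,6],[-0.5,-8,-1,-0.06,0,0,6],[-0.5,-12,-1.7,-0.1,0,0,6],[-0.5,-16,-2.5,-0.13,0,0,6],[-0.5,-20,-3.2,-0.16,0,0,6],[-0.5,-24,-4,-0.16,0,0,6],[-0.5,-28,-4.8,-0.16,0,0,6],[-0.5,-32,-5,-0.16,0,0,6]]])

```text
t: 11.83
ee_pos: [439.6, -154.2, 183.1]
orientation: [-0.0, 1.571, 0.0]
ft_force: [0.2, -0.5, -0.0]
width: 59.7
```

```bash
python3 - <<'E'
from h import *
st()
dphi((441.6,-167.3,150),0.006)
snap('wrist','w5.png')
E
```

```text
{'t': 11.833, 'qpos': [-0.363, 0.27, 2.015, -0.0, 0.856, -0.363], 'qvel': [-1.026, 0.071, -0.118, 0.001, 0.022, -1.017], 'joint_torque': [6.177, -41.314, -20.205, -0.002, 0.097, 1.347], 'ee_pos': [439.588, -154.204, 183.133], 'orientation': [-0.0, 1.571, 0.0], 'ft_force': [0.206, -0.48, -0.047], 'moment': [-0.05, 0.019, 0.009], 'width': 59.731}
shift [3.31, -1.31, 0.2] turn [-0.006, -0.0, 0.0]
```

View pics/w5.png

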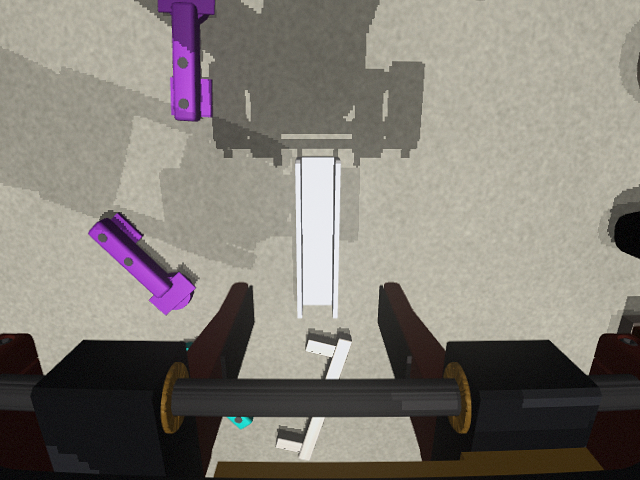

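Call:
servo_tool(plan=[[[4,-0.8,0.2,0,0,0,6],[8,-0.8,0.2,0,0,0,6],[12,-0.8,0.2,0,0,0,6],[15,-0.8,0.2,0,0,0,6],[16.5,-0.8,0.2,0,0,0,6],[16.5,-0.8,0.2,0,0,0,5],[16.5,-0.8,0.2,0,0,0,3],[16.5,-0.8,0.2,0,0,0,3]]])

```text
t: 12.55
ee_pos: [443.7, -160.9, 17.9]
orientation: [-0.0, 1.571, -0.0]
ft_force: [-0.8, 0.4, -0.0]
width: 43.7
```

Call:
servo_tool(plan=[[[0,0,0,0,0,0,2.8],[0,0,0,0,0,0,2.8],[0,0,0,0,0,0,2.8]]])

```text
t: 12.8
ee_pos: [443.8, -160.9, 18.2]
orientation: [-0.0, 1.57, -0.0]
ft_force: [0.6, 0.5, 1.9]
width: 35.6
```

Call:
servo_tool(plan=[[[-4,0,0,0,0,0,2.8],[-8,0,0,0,0,0,2.8],[-12,0,0,0,0,0,2.8],[-15,2,0,0,0,0,2.8],[-15,6,-0.5,0.04,0,0,2.8],[-15,10,-1,0.08,0,0,2.8],[-15,14,-1.5,0.12,0,0,2.8],[-15,18,-2,0.16,0,0,2.8]]])

```text
t: 13.47
ee_pos: [423.0, 20.6, 168.4]
orientation: [0.128, 1.565, -0.128]
ft_force: [0.1, -0.1, -0.9]
width: 35.8
```

```bash
python3 - <<'E'
from h import *
st()
dphi(cw(0,120,100),CY-np.pi/2)
E
```

```text
{'t': 13.467, 'qpos': [0.021, 0.237, 2.113, 0.0, 0.791, 0.184], 'qvel': [1.131, -0.069, 0.103, 0.002, -0.042, 1.594], 'joint_torque': [-8.06, -37.254, -19.316, -0.018, 0.256, -2.182], 'ee_pos': [423.027, 20.597, 168.368], 'orientation': [0.128, 1.565, -0.128], 'ft_force': [0.068, -0.078, -0.901], 'moment': [-0.088, 0.028, -0.027], 'width': 35.799}
shift [6.83, 19.21, -6.66] turn [0.003, 0.001, -0.0]
```

Call:
servo_tool(plan=[[[0,4,-1.5,0,0,0,2.8],[0,8,-3,0,0,0,2.8],[0,12,-4.5,0,0,0,2.8],[0,15.5,-6,0,0,0,2.8],[0,18.5,-6.6,0,0,0,2.8],[1,18.8,-6.6,0,0,0,2.8],[4,18.8,-6.6,0,0,0,2.8],[6.5,18.8,-6.6,0,0,0,2.8]]])

```text
t: 14.13
ee_pos: [388.7, 216.1, 102.4]
orientation: [0.125, 1.565, -0.123]
ft_force: [-0.2, -0.0, -1.1]
width: 35.9
```

```bash
python3 - <<'E'
from h import *
st()
dphi(cw(0,120,24),CY-np.pi/2)
snap('wrist','w6.png')
E
```

```text
{'t': 14.133, 'qpos': [0.481, 0.392, 2.107, -0.0, 0.64, 0.639], 'qvel': [-0.022, 0.619, 0.151, 0.001, -0.73, -0.001], 'joint_torque': [0.874, -47.358, -17.593, 0.07, 0.811, 0.025], 'ee_pos': [388.692, 216.088, 102.419], 'orientation': [0.125, 1.565, -0.123], 'ft_force': [-0.197, -0.013, -1.098], 'moment': [-0.073, 0.091, 0.0], 'width': 35.877}
shift [7.84, 0.46, -0.11] turn [0.008, 0.002, -0.002]
```

View pics/w6.png

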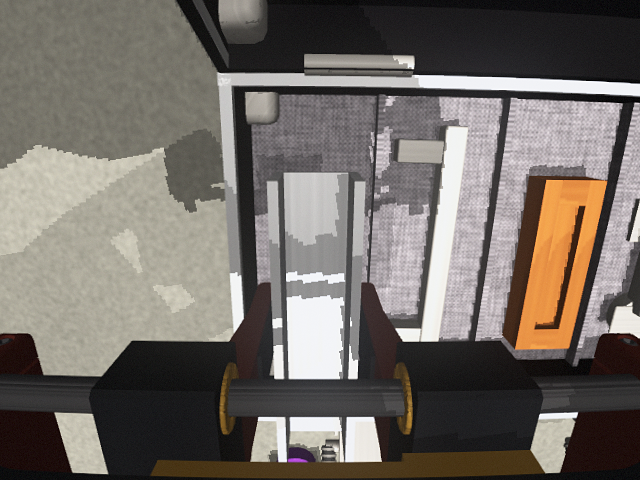

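Call:
servo_tool(plan=[[[3,0.3,-0.1,0,0,0,2.8],[6,0.3,-0.1,0,0,0,2.8],[7.4,0.3,-0.1,0,0,0,2.8],[7.6,0.3,-0.1,0,0,0,2.8],[7.6,0.3,-0.1,0,0,0,2.8]]])

```text
t: 14.6
ee_pos: [387.5, 217.7, 26.5]
orientation: [0.125, 1.569, -0.127]
ft_force: [0.8, 0.4, -0.4]
width: 35.4
```

Call:
servo_tool(plan=[[[0,0,0,0,0,0,4.4],[0,0,0,0,0,0,4.4],[0,0,0,0,0,0,4.4],[-3,0,0,0,0,0,4.4],[-7,0,0,0,0,0,4.4],[-11,0,0,0,0,0,4],[-15,0,0,0,0,0,2],[-18,0,0,0,0,0,0.5]]])

```text
t: 15.27
ee_pos: [388.4, 218.7, 210.8]
orientation: [0.127, 1.563, -0.124]
ft_force: [0.9, -0.1, -0.5]
width: 30.1
```

```bash
python3 - <<'E'
from h import *
st()
snap('top','t3.png');snap('scene','s3.png');snap('wrist','w7.png')
E
```

```text
{'t': 15.267, 'qpos': [0.486, 0.194, 2.036, -0.0, 0.907, 0.646], 'qvel': [0.001, -0.583, -0.281, 0.001, 0.855, -0.001], 'joint_torque': [0.02, -33.234, -21.308, 0.049, -0.704, -0.004], 'ee_pos': [388.426, 218.659, 210.771], 'orientation': [0.127, 1.563, -0.124], 'ft_force': [0.927, -0.098, -0.482], 'moment': [-0.012, 0.08, -0.048], 'width': 30.056}
```

View pics/s3.png

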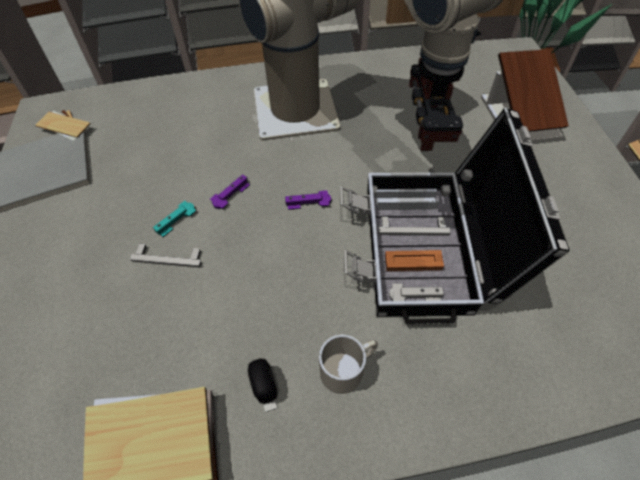

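View pics/w7.png

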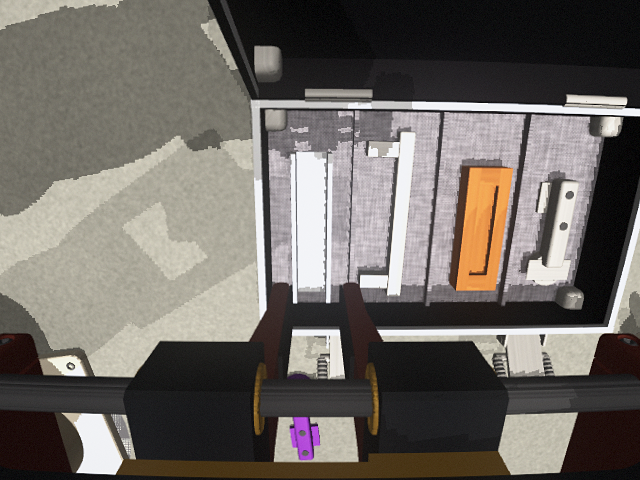

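All four samples lie in their own compartments (wrist view, left to right: channel (312,220), pull (385,215), panel (482,230), hinge (555,230)). The counter pull has not moved. Next I estimate the lid angle and move behind the lid.

```bash
python3 - <<'E'
from h import *
cal=ctrl.calibration('top')
obs=[[90+(x+.5)/3-.5,150+(y+.5)/3-.5] for x,y in [(155,32),(68,557),(112,30),(30,550)]]
print(np.round(obs,1))
for th in (1.75,1.8,1.85,1.9,1.95):
    u=np.array([-np.cos(th),np.sin(th)]);n=np.array([np.sin(th),np.cos(th)])
    Q=[]
    for y,o in((-165,0),(165,0),(-165,35),(165,35)):
        x,z=np.array([100,62])+200*u+o*n; Q.append(cw(x,y,z))
    print(th,proj(cal,np.array(Q)).round(1).tolist())
dphi(cw(225,0,345),CY-np.pi/2)
E
```

```text
[[141.3 160.3]
 [112.3 335.3]
 [127.  159.7]
 [ 99.7 333. ]]
1.75 [[152.0, 161.0], [123.0, 338.3], [135.6, 159.6], [106.6, 335.0]]
1.8 [[147.3, 160.6], [118.3, 337.3], [131.6, 159.5], [102.6, 334.0]]
1.85 [[142.9, 160.4], [113.9, 336.4], [127.8, 159.5], [98.9, 333.0]]
1.9 [[138.6, 160.1], [109.6, 335.4], [124.2, 159.5], [95.4, 332.0]]
1.95 [[134.5, 160.0], [105.6, 334.4], [120.9, 159.7], [92.2, 331.1]]
shift [-13.33, 22.64, 12.1] turn [0.006, 0.006, -0.005]
```

Call:
servo_tool(plan=[[[-4,0,0,0,0,0,0.3],[-8,0,0,0,0,0,0.3],[-12,0,2,0,0,0,0.3],[-13.5,2,5,0,0,0,0.3],[-13.5,5,8,0,0,0,0.3],[-13.5,8.5,10,0,0,0,0.3],[-13.5,12,12,0,0,0,0.3],[-13.5,16,12,0,0,0,0.3]]])

```text
t: 16.08
ee_pos: [534.6, 357.2, 339.8]
orientation: [0.127, 1.567, -0.129]
ft_force: [0.1, 0.1, 0.3]
width: 3.3
```

```bash
python3 - <<'E'
from h import *
st();dphi(cw(225,0,345),CY-np.pi/2)
dphi(cw(225,0,229),CY-np.pi/2)
E
```

```text
{'t': 16.083, 'qpos': [0.571, 0.357, 1.485, -0.001, 1.301, 0.734], 'qvel': [0.61, 0.504, -0.7, 0.016, 0.222, 0.607], 'joint_torque': [-2.988, -57.351, -28.262, 0.11, -0.185, -1.076], 'ee_pos': [534.552, 357.222, 339.789], 'orientation': [0.127, 1.567, -0.129], 'ft_force': [0.082, 0.116, 0.344], 'moment': [-0.095, 0.064, -0.02], 'width': 3.307}
shift [-0.53, 6.65, -0.13] turn [0.003, -0.0, 0.001]
shift [11.07, 6.66, -0.12] turn [0.003, -0.0, 0.001]
```

Call:
servo_tool(plan=[[[0,3,0,0,0,0,0.3],[0,6.3,0,0,0,0,0.3],[0,6.3,0,0,0,0,0.3],[3,6.3,0,0,0,0,0.3],[7,6.3,0,0,0,0,0.3],[10.5,6.3,0,0,0,0,0.3],[10.5,6.3,0,0,0,0,0.3]]])

```text
t: 16.67
ee_pos: [537.6, 415.9, 227.5]
orientation: [0.118, 1.578, -0.134]
ft_force: [-1.6, -0.6, -0.6]
width: 3.0
```

```bash
python3 - <<'E'
from h import *
o=st();snap('scene','s4.png');snap('top','t4.png')
p=cw(225,0,229)
o=ctrl.get_obs();Rm=R.from_rotvec(o['orientation'])
W=[(180,-2,230)]+[(100-165*np.cos(t)+35*np.sin(t)+10,0,62+165*np.sin(t)+35*np.cos(t)+14) for t in (1.5,1.4,1.2,1.0,.8,.6,.4,.2,0)]
for w in W:
    print(np.round(w),np.round(Rm.inv().apply(cw(*w)-np.array(o['ee_pos']))/10,2))
E
```

```text
{'t': 16.667, 'qpos': [0.641, 0.519, 1.496, -0.0, 1.142, 0.801], 'qvel': [-0.004, -0.059, -0.086, 0.0, 0.11, -0.0], 'joint_torque': [0.179, -66.865, -33.241, 0.078, -1.31, 0.01], 'ee_pos': [537.575, 415.907, 227.469], 'orientation': [0.118, 1.578, -0.134], 'ft_force': [-1.602, -0.607, -0.585], 'moment': [-0.076, 0.124, 0.032], 'width': 3.043}
[180  -2 230] [ 0.52 -4.    0.4 ]
[133.   0. 243.] [-0.77 -8.68  0.17]
[116.   0. 245.] [ -0.92 -10.36   0.16]
[ 83.   0. 242.] [ -0.7  -13.72   0.14]
[ 50.   0. 234.] [  0.18 -16.97   0.13]
[ 20.   0. 219.] [  1.69 -19.98   0.11]
[ -6.   0. 198.] [  3.77 -22.63   0.11]
[-28.   0. 172.] [  6.34 -24.81   0.1 ]
[-45.   0. 143.] [  9.28 -26.45   0.1 ]
[-55.   0. 111.] [ 12.49 -27.46   0.1 ]
```

View pics/s4.png

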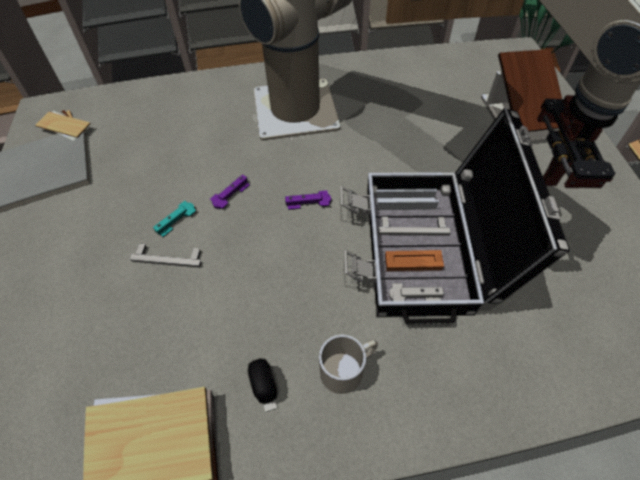

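View pics/t4.png

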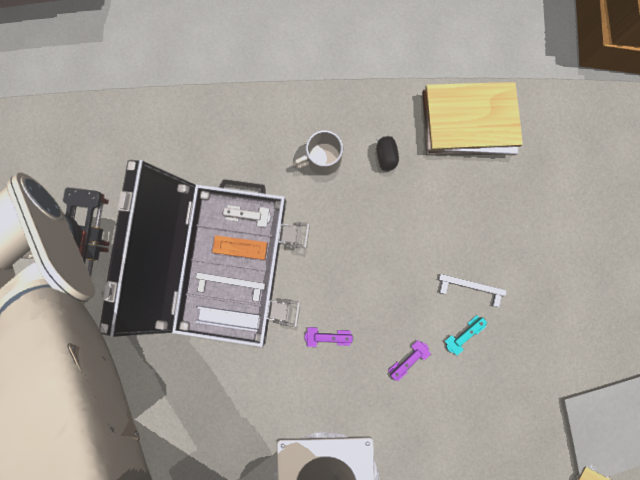

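Call:
servo_tool(plan=[[[0,-2,0.1,0,0,0,0.3],[-0.2,-4,0.1,0,0,0,0.3],[-0.5,-6,0.1,0,0,0,0.3],[-0.8,-8,0.1,0,0,0,0.3],[-0.9,-9.5,0.1,0,0,0,0.3],[-0.9,-11,0.1,0,0,0,0.3],[-0.8,-12.5,0.1,0,0,0,0.3],[-0.7,-14,0.1,0,0,0,0.3]]])

```text
t: 17.43
ee_pos: [521.2, 280.2, 244.8]
orientation: [0.126, 1.565, -0.124]
ft_force: [3.2, 2.4, 1.4]
width: 3.0
```

```bash
python3 - <<'E'
from h import *
o=st();snap('scene','s5.png')
Rm=R.from_rotvec(o['orientation'])
W=[(100-165*np.cos(t)+35*np.sin(t)+10,0,62+165*np.sin(t)+35*np.cos(t)+14) for t in (1.2,1.0,.8,.6,.4,.2,0)]
for w in W:
    print(np.round(w),np.round(Rm.inv().apply(cw(*w)-np.array(o['ee_pos']))/10,2))
E
```

```text
{'t': 17.433, 'qpos': [0.473, 0.364, 1.7, -0.0, 1.074, 0.633], 'qvel': [-0.248, -0.136, 0.275, -0.003, -0.115, -0.242], 'joint_torque': [1.494, -48.898, -25.175, -0.091, 1.29, 0.361], 'ee_pos': [521.241, 280.204, 244.802], 'orientation': [0.126, 1.565, -0.124], 'ft_force': [3.24, 2.431, 1.406], 'moment': [0.403, -0.397, 0.091], 'width': 2.957}
[ 83.   0. 242.] [ 0.23  0.24 -0.11]
[ 50.   0. 234.] [ 1.1  -3.01 -0.13]
[ 20.   0. 219.] [ 2.6  -6.03 -0.15]
[ -6.   0. 198.] [ 4.66 -8.69 -0.17]
[-28.   0. 172.] [  7.22 -10.88  -0.19]
[-45.   0. 143.] [ 10.15 -12.53  -0.21]
[-55.   0. 111.] [ 13.36 -13.56  -0.23]
```

View pics/s5.png

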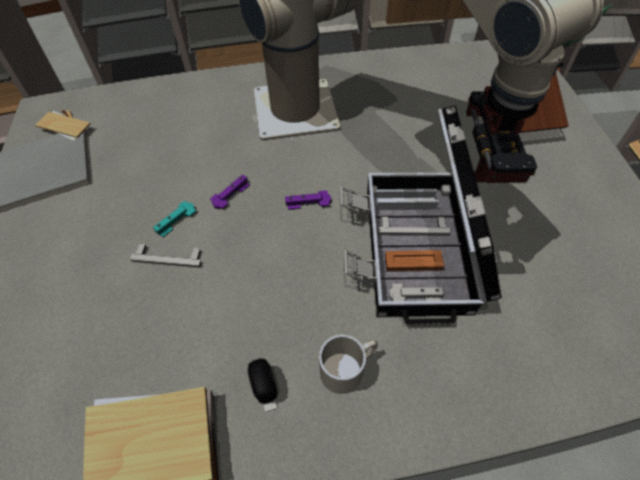

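Call:
servo_tool(plan=[[[0.5,-1.5,-0.1,0,0,0,0.3],[1.1,-3,-0.1,0,0,0,0.3],[1.8,-4.5,-0.1,0,0,0,0.3],[2.6,-6,-0.1,0,0,0,0.3],[3.6,-7.4,-0.1,0,0,0,0.3],[4.7,-8.7,-0.1,0,0,0,0.3],[5.9,-9.8,-0.1,0,0,0,0.3],[7.2,-10.9,-0.1,0,0,0,0.3]]])

```text
t: 18.15
ee_pos: [500.9, 171.8, 170.1]
orientation: [0.125, 1.569, -0.127]
ft_force: [0.3, 0.7, 0.7]
width: 3.0
```

```bash
python3 - <<'E'
from h import *
o=st();snap('scene','s6.png')
Rm=R.from_rotvec(o['orientation'])
W=[(100-165*np.cos(t)+35*np.sin(t)+10,0,62+165*np.sin(t)+35*np.cos(t)+14) for t in (.4,.2,0)]
for w in W:
    print(np.round(w),np.round(Rm.inv().apply(cw(*w)-np.array(o['ee_pos']))/10,2))
E
```

```text
{'t': 18.15, 'qpos': [0.308, 0.377, 1.889, -0.0, 0.878, 0.469], 'qvel': [-0.218, 0.152, 0.238, -0.001, -0.387, -0.218], 'joint_torque': [0.826, -47.757, -22.417, -0.21, 0.774, 0.289], 'ee_pos': [500.92, 171.834, 170.055], 'orientation': [0.125, 1.569, -0.127], 'ft_force': [0.258, 0.68, 0.664], 'moment': [0.139, 0.024, 0.025], 'width': 2.961}
[-28.   0. 172.] [-0.24  0.15  0.11]
[-45.   0. 143.] [ 2.7  -1.49  0.1 ]
[-55.   0. 111.] [ 5.91 -2.51  0.1 ]
```

View pics/s6.png

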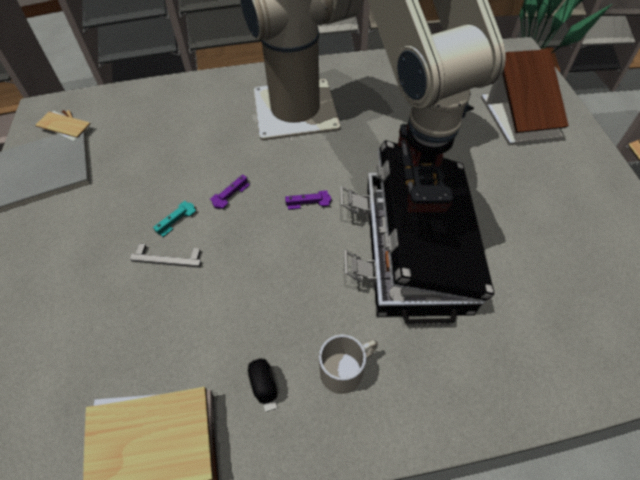

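Call:
servo_tool(plan=[[[1.4,-0.8,0,0,0,0,0.3],[2.7,-1.5,0,0,0,0,0.3],[4,-2,0,0,0,0,0.3],[5,-2.3,0,0,0,0,0.3],[5.7,-2.5,0,0,0,0,0.3],[6,-2.5,0,0,0,0,0.3],[6.1,-2.5,0,0,0,0,0.3],[6.1,-2.5,0,0,0,0,0.3]]])

```text
t: 18.87
ee_pos: [496.8, 147.9, 111.2]
orientation: [0.123, 1.57, -0.127]
ft_force: [-6.6, -7.5, 13.8]
width: 2.6
```

Contact height is 111 mm at the TCP, so the tips are at 97 mm, which matches a shut lid. I lift off and look at the latches.

Call:
servo_tool(plan=[[[-2,0,0,0,0,0,0.3],[-5,0,0,0,0,0,0.3],[-9,0,0,0,0,0,0.3],[-12,-3,2,0,0,0,0.3],[-12,-7,2,0,0,0,0.3],[-12,-11,2,0,0,0,0.3],[-12,-15,2,0,0,0,0.3],[-12,-17,2,0,0,0,0.3]]])

```text
t: 19.53
ee_pos: [489.9, -25.0, 231.0]
orientation: [0.126, 1.567, -0.127]
ft_force: [-0.3, 0.2, -0.0]
width: 3.4
```

```bash
python3 - <<'E'
from h import *
o=st();im,_=snap('scene','s7.png');t,_=snap('top','t7.png');snap('wrist','w8.png')
cv2.imwrite('pics/c7.png',cv2.resize(im[160:330,320:510,::-1],None,fx=4,fy=3.5,interpolation=cv2.INTER_CUBIC))
cv2.imwrite('pics/c8.png',cv2.resize(t[170:360,150:340,::-1],None,fx=3.1,fy=3.1,interpolation=cv2.INTER_CUBIC))
E
```

```text
{'t': 19.533, 'qpos': [-0.075, 0.233, 1.926, -0.001, 0.982, 0.087], 'qvel': [-0.45, -0.035, 0.055, 0.022, -0.019, -0.427], 'joint_torque': [2.241, -40.939, -25.322, -0.064, 0.012, 0.126], 'ee_pos': [489.871, -25.011, 231.049], 'orientation': [0.126, 1.567, -0.127], 'ft_force': [-0.266, 0.151, -0.035], 'moment': [-0.115, 0.057, -0.008], 'width': 3.358}
```

View pics/c7.png

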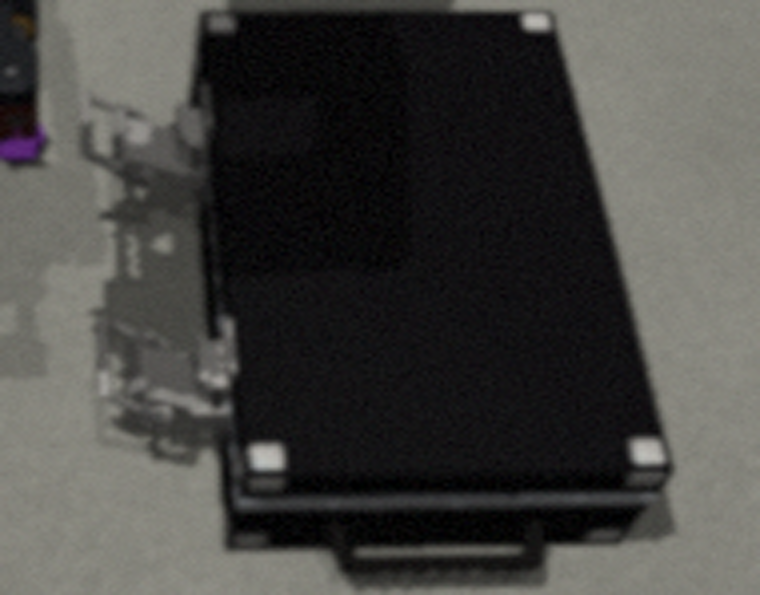

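View pics/c8.png

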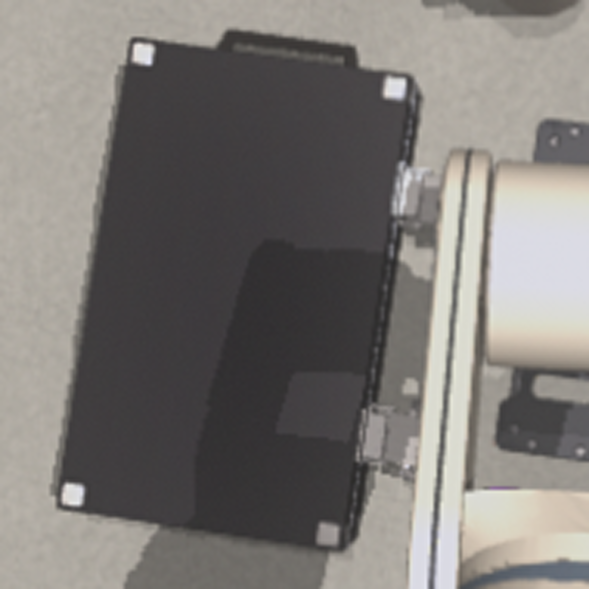

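View pics/w8.png

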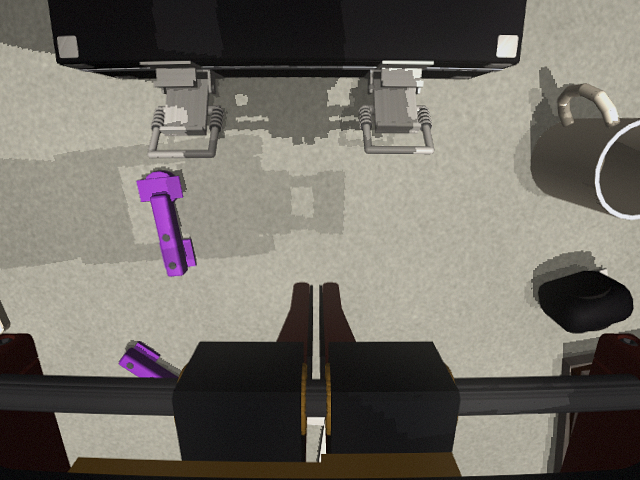

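```bash
python3 - <<'E'
from h import *
st();im,cal=snap('wrist','w9.png')
cv2.imwrite('pics/c9.png',cv2.resize(im[50:170,130:450,::-1],None,fx=2.5,fy=2.5,interpolation=cv2.INTER_CUBIC))
V=np.array(cal['view']);np.save('w9view.npy',V)
E
```

```text
{'t': 19.683, 'qpos': [-0.071, 0.234, 1.925, 0.0, 0.982, 0.091], 'qvel': [0.046, 0.008, -0.009, 0.006, -0.002, 0.012], 'joint_torque': [-1.484, -40.643, -24.797, -0.086, 0.039, -0.209], 'ee_pos': [490.615, -23.1, 230.814], 'orientation': [0.128, 1.567, -0.128], 'ft_force': [-0.071, 0.603, -0.504], 'moment': [-0.064, 0.092, -0.053], 'width': 2.819}
```

View pics/c9.png

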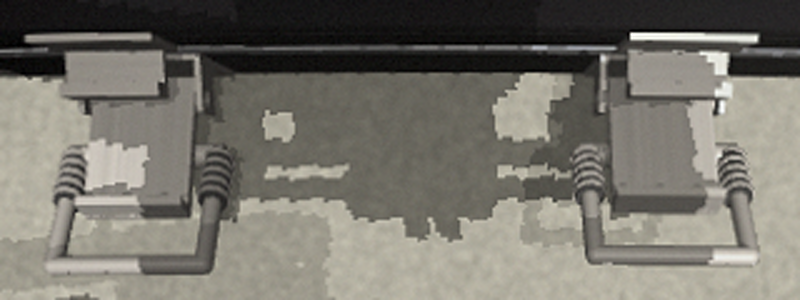

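```bash
python3 - <<'E'
from h import *
wc=dict(ctrl.calibration('wrist'));wc['view']=np.load('w9view.npy');tc=ctrl.calibration('top')
c,s=np.cos(CY),np.sin(CY)
for nm,wp,tp in(('L',(182.4,156),(296.5,313.8)),('R',(398.8,152.4),(306.5,235.5))):
    a,d=ray(wc,[wp]);b,e=ray(tc,[tp]);d=d[0]/np.linalg.norm(d);e=e[0]/np.linalg.norm(e)
    A=np.c_[d,-e];t=np.linalg.lstsq(A,b-a,rcond=None)[0]
    p=a+t[0]*d;q=b+t[1]*e;m=(p+q)/2
    r=m[:2]-CC;print(nm,m.round(1),'case',(c*r[0]+s*r[1]).round(1),(-s*r[0]+c*r[1]).round(1),'gap',np.linalg.norm(p-q).round(1))
for al in (1.9,2.0,2.1,2.15):
    A=np.array([-114,48])+4.7*np.array([np.cos(al),-np.sin(al)])+17.4*np.array([-np.sin(al),-np.cos(al)])
    l=2.88-al;B=A+44.5*np.array([-np.sin(l),np.cos(l)]);print(al,A.round(1),B.round(1))
    for sy in(85,-85):print(proj(wc,[cw(B[0],sy,B[1])]).round(1),proj(tc,[cw(B[0],sy,B[1])]).round(1))
E
```

```text
L [396.6  52.7  78.8] case -164.6 84.3 gap 2.3
R [561.6  27.9  98.2] case -161.8 -82.6 gap 0.5
1.9 [-132.    49.2] [-168.9   74. ]
[[183.4 159.6]] [[299.1 314.2]]
[[394.6 159.6]] [[310.2 235.9]]
2.0 [-131.8   51. ] [-166.1   79.3]
[[180.7 156.5]] [[297.6 314.1]]
[[396.2 156.5]] [[308.8 235.5]]
2.1 [-131.4   52.7] [-162.7   84.4]
[[178.1 152.6]] [[296. 314.]]
[[397.8 152.6]] [[307.2 235. ]]
2.15 [-131.1   53.6] [-160.8   86.8]
[[176.8 150.4]] [[295.  313.9]]
[[398.6 150.3]] [[306.3 234.8]]
```

```bash
cat >> h.py <<'E'
CX3=np.array([np.cos(CY),np.sin(CY),0])
def Rt(t):
    x=np.sin(t)*CX3-np.cos(t)*np.array([0,0,1.]);z=-np.array([-np.sin(CY),np.cos(CY),0]);return np.c_[x,np.cross(z,x),z]
def go(pts,t,y):
    o=ctrl.get_obs();Rm=R.from_rotvec(o['orientation']);p=np.array(o['ee_pos'])
    r=p[:2]-CC;c,s=np.cos(CY),np.sin(CY);print('case now',np.round([c*r[0]+s*r[1],-s*r[0]+c*r[1],p[2]],1),'turn',np.round((Rm.inv()*R.from_matrix(Rt(t))).as_rotvec(),3))
    for x,z in pts: print((round(x),round(z)),np.round(Rm.inv().apply(cw(x,y,z)-p)/10,2).tolist())
def bars(al,ls):
    A=np.array([-114,48])+4.7*np.array([np.cos(al),-np.sin(al)])+17.4*np.array([-np.sin(al),-np.cos(al)])
    return [A+44.5*np.array([-np.sin(l),np.cos(l)]) for l in ls]
E
python3 - <<'E'
from h import *
B=bars(2.02,[.86])[0]
go([(B[0]-40,B[1]+60),(B[0]-30,B[1]-2)],.35,85)
E
```

```text
case now [-222.8  -21.1  230.8] turn [ 0.004 -0.001  0.35 ]
(-205, 140) [9.04, 1.78, -10.6]
(-195, 78) [15.24, 2.78, -10.59]
```

Call:
servo_tool(plan=[[[2,0,-2,0,0,0.1,0.2],[4,0,-5,0,0,0.2,0.2],[6,0.5,-8,0,0,0.3,0.2],[8,1,-10,0,0,0.35,0.2],[9,1.8,-10.6,0,0,0.35,0.2],[9,1.8,-10.6,0,0,0.35,0.2]]])

```text
t: 20.23
ee_pos: [385.9, 14.4, 138.8]
orientation: [0.399, 1.528, 0.15]
ft_force: [-0.8, -0.0, 0.0]
width: 2.1
```

```bash
python3 - <<'E'
from h import *
st();im,cal=snap('wrist','w10.png')
Bs=bars(2.02,[.86,.6,.4,.2,0,-.2])
go([(Bs[0][0]-30,Bs[0][1]-2)]+[(b[0]-14.3,b[1]+1.3) for b in Bs],.35,85)
E
```

```text
{'t': 20.233, 'qpos': [-0.259, 0.282, 2.226, 0.526, 0.748, -0.509], 'qvel': [0.007, -0.025, -0.087, -0.049, 0.044, 0.034], 'joint_torque': [-0.478, -33.403, -14.697, 1.286, 0.247, -0.409], 'ee_pos': [385.936, 14.388, 138.818], 'orientation': [0.399, 1.528, 0.15], 'ft_force': [-0.765, -0.016, 0.009], 'moment': [-0.238, 0.125, 0.028], 'width': 2.129}
case now [-204.4   86.1  140. ] turn [ 0.006 -0.005 -0.   ]
(-195, 78) [6.1, -1.27, 0.14]
(-180, 82) [6.33, 0.31, 0.15]
(-171, 89) [5.9, 1.39, 0.15]
(-163, 94) [5.77, 2.26, 0.16]
(-155, 96) [5.81, 3.15, 0.16]
(-146, 97) [6.03, 4.01, 0.17]
(-137, 96) [6.42, 4.81, 0.18]
```

View pics/w10.png

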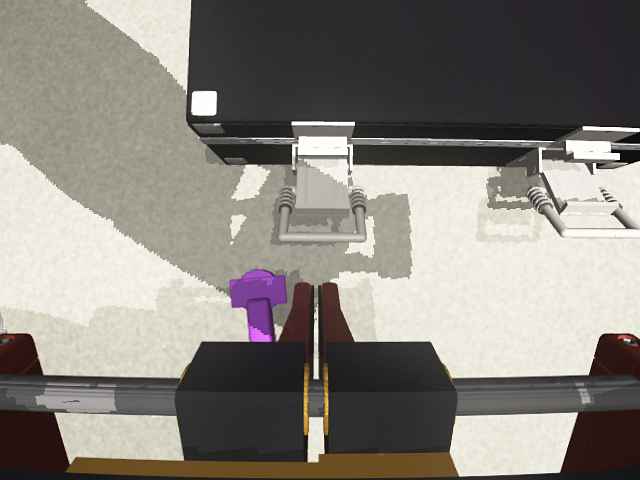

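Call:
servo_tool(plan=[[[3,-1.3,0.2,0,0,0,0.2],[6.1,-1.3,0.2,0,0,0,0.2],[6.3,-0.5,0.2,0,0,0,0.2],[6.3,0.3,0.2,0,0,0,0.2],[5.9,1.4,0.2,0,0,0,0.2],[5.8,2.3,0.2,0,0,0,0.2],[5.8,2.7,0.2,0,0,0,0.2],[5.8,3.1,0.2,0,0,0,0.2]]])

```text
t: 20.95
ee_pos: [400.4, 61.4, 98.9]
orientation: [0.394, 1.518, 0.151]
ft_force: [0.2, 0.3, 0.4]
width: 2.1
```

```bash
python3 - <<'E'
from h import *
st();im,cal=snap('wrist','w11.png')
go([(b[0]-14.3,b[1]+1.3) for b in bars(2.02,[.2,0,-.2,-.35])],.35,85)
E
```

```text
{'t': 20.95, 'qpos': [-0.131, 0.381, 2.236, 0.642, 0.61, -0.521], 'qvel': [0.104, -0.02, -0.001, 0.0, -0.007, 0.117], 'joint_torque': [-0.475, -36.538, -12.254, 0.7, 0.764, -0.087], 'ee_pos': [400.439, 61.384, 98.946], 'orientation': [0.394, 1.518, 0.151], 'ft_force': [0.16, 0.271, 0.413], 'moment': [-0.231, 0.103, 0.028], 'width': 2.102}
case now [-155.3   82.1   98.7] turn [ 0.008  0.001 -0.   ]
(-155, 96) [0.25, -0.05, -0.29]
(-146, 97) [0.47, 0.81, -0.28]
(-137, 96) [0.85, 1.61, -0.27]
(-131, 94) [1.25, 2.16, -0.27]
```

View pics/w11.png

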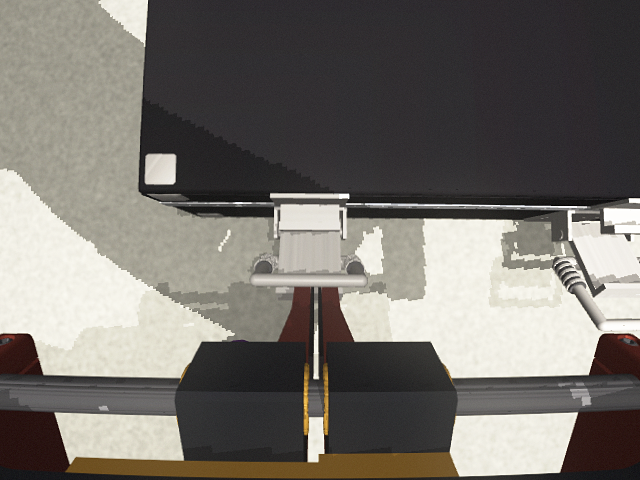

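Call:
servo_tool(plan=[[[0.3,0.5,-0.2,0,0,0,0.2],[0.4,1,-0.2,0,0,0,0.2],[0.5,1.5,-0.2,0,0,0,0.2],[0.6,1.9,-0.2,0,0,0,0.2],[0.6,2.1,-0.2,0,0,0,0.2],[0.6,2.1,-0.2,0,0,0,0.2]]])

```text
t: 21.5
ee_pos: [400.3, 82.8, 98.4]
orientation: [0.396, 1.522, 0.15]
ft_force: [1.2, -0.0, 0.4]
width: 1.7
```

```bash
python3 - <<'E'
from h import *
st();im,cal=snap('wrist','w12.png')
E
```

```text
{'t': 21.5, 'qpos': [-0.076, 0.382, 2.238, 0.656, 0.595, -0.479], 'qvel': [-0.011, 0.002, 0.002, -0.002, -0.003, -0.012], 'joint_torque': [0.257, -36.861, -12.269, 0.713, 0.676, 0.102], 'ee_pos': [400.338, 82.81, 98.363], 'orientation': [0.396, 1.522, 0.15], 'ft_force': [1.168, -0.012, 0.367], 'moment': [-0.22, 0.122, 0.005], 'width': 1.699}
```

View pics/w12.png

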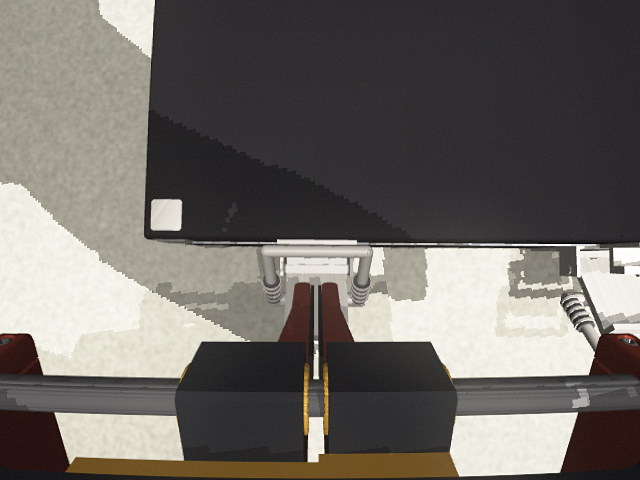

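The bail bar now leans on the lid front at (315,250), inside the keeper lip. Next I press the lever down.

```bash
cat >> h.py <<'E'
def lips(als,dz=-1):
    return [(-114-42*np.sin(a)-11*np.cos(a)-4.8,48-42*np.cos(a)+11*np.sin(a)+13.2+dz) for a in als]
E
python3 - <<'E'
from h import *
go([(-150,106)]+lips([2.,1.8,1.57,1.3,1.1,1,.85,.7,.6,.5,.4,.3]),.35,85)
E
```

```text
case now [-134.5   85.5   98.3] turn [ 0.006 -0.002  0.   ]
(-150, 106) [-1.25, -1.19, 0.04]
(-152, 88) [0.38, -2.05, 0.04]
(-157, 80) [0.9, -2.75, 0.04]
(-161, 71) [1.65, -3.4, 0.04]
(-162, 60) [2.69, -3.93, 0.04]
(-161, 51) [3.53, -4.14, 0.04]
(-160, 47) [3.97, -4.17, 0.04]
(-158, 41) [4.62, -4.15, 0.04]
(-154, 35) [5.25, -4.02, 0.04]
(-152, 32) [5.67, -3.89, 0.04]
(-149, 29) [6.06, -3.72, 0.04]
(-145, 26) [6.44, -3.5, 0.05]
(-142, 23) [6.8, -3.25, 0.05]
```

Call:
servo_tool(plan=[[[-1.2,-1.2,0,0,0,0,0.2],[-1,-2,0,0,0,0,0.2],[0,-2.2,0,0,0,0,0.2],[0.5,-2.3,0,0,0,0,0.2],[0.9,-2.7,0,0,0,0,0.2],[1.6,-3.4,0,0,0,0,0.2],[2.1,-3.7,0,0,0,0,0.2],[2.7,-3.9,0,0,0,0,0.2]]])

```text
t: 22.22
ee_pos: [396.4, 54.9, 59.2]
orientation: [0.397, 1.521, 0.148]
ft_force: [0.0, -3.7, 3.9]
width: 2.1
```

```bash
python3 - <<'E'
from h import *
st();im,cal=snap('wrist','w13.png')
go(lips([1.3,1.1,1,.85,.7,.6,.5,.4,.3]),.35,85)
E
```

```text
{'t': 22.217, 'qpos': [-0.149, 0.478, 2.251, 0.744, 0.53, -0.658], 'qvel': [0.016, 0.199, 0.012, 0.238, -0.159, -0.267], 'joint_torque': [1.597, -38.883, -7.832, 0.577, 1.824, 0.326], 'ee_pos': [396.378, 54.909, 59.238], 'orientation': [0.397, 1.521, 0.148], 'ft_force': [0.02, -3.712, 3.877], 'moment': [-0.746, 0.123, -0.012], 'width': 2.052}
case now [-162.3   85.2   58.5] turn [ 0.005 -0.002  0.001]
(-162, 60) [-0.1, 0.04, 0.02]
(-161, 51) [0.74, -0.16, 0.02]
(-160, 47) [1.18, -0.2, 0.02]
(-158, 41) [1.83, -0.17, 0.02]
(-154, 35) [2.46, -0.05, 0.02]
(-152, 32) [2.88, 0.09, 0.02]
(-149, 29) [3.27, 0.26, 0.03]
(-145, 26) [3.65, 0.48, 0.03]
(-142, 23) [4.01, 0.73, 0.03]
```

View pics/w13.png

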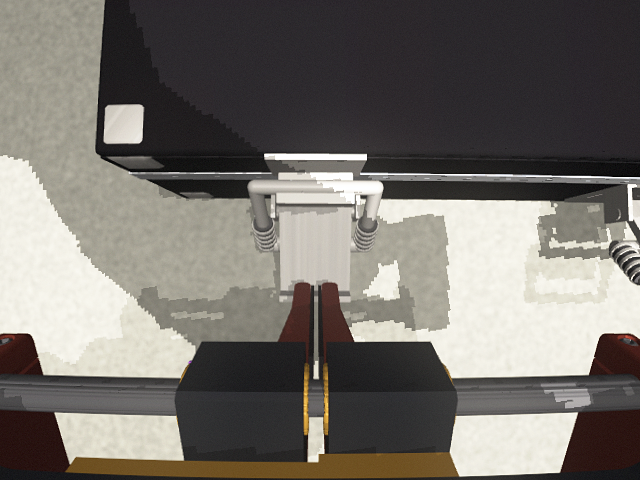

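Call:
servo_tool(plan=[[[0.6,-0.1,0,0,0,0,0.2],[1.2,-0.2,0,0,0,0,0.2],[1.8,-0.2,0,0,0,0,0.2],[2.4,-0.1,0,0,0,0,0.2],[2.9,0.1,0,0,0,0,0.2],[3.3,0.3,0,0,0,0,0.2]]])

```text
t: 22.77
ee_pos: [398.4, 69.9, 29.2]
orientation: [0.397, 1.522, 0.149]
ft_force: [2.1, 0.1, 2.9]
width: 2.0
```

```bash
python3 - <<'E'
from h import *
st();im,cal=snap('wrist','w14.png')
go(lips([.5,.4,.3,.2,.1]),.35,85)
E
```

```text
{'t': 22.767, 'qpos': [-0.11, 0.557, 2.251, 0.865, 0.467, -0.756], 'qvel': [0.104, 0.091, -0.007, 0.178, -0.082, -0.096], 'joint_torque': [-0.365, -39.839, -4.381, 0.034, 1.322, 0.071], 'ee_pos': [398.41, 69.904, 29.164], 'orientation': [0.397, 1.522, 0.149], 'ft_force': [2.061, 0.138, 2.9], 'moment': [-0.059, -0.182, -0.16], 'width': 2.046}
case now [-147.    85.6   28.9] turn [ 0.006 -0.003 -0.   ]
(-149, 29) [-0.03, -0.16, 0.06]
(-145, 26) [0.35, 0.06, 0.06]
(-142, 23) [0.71, 0.31, 0.07]
(-138, 21) [1.03, 0.59, 0.07]
(-134, 20) [1.33, 0.91, 0.07]
```

View pics/w14.png

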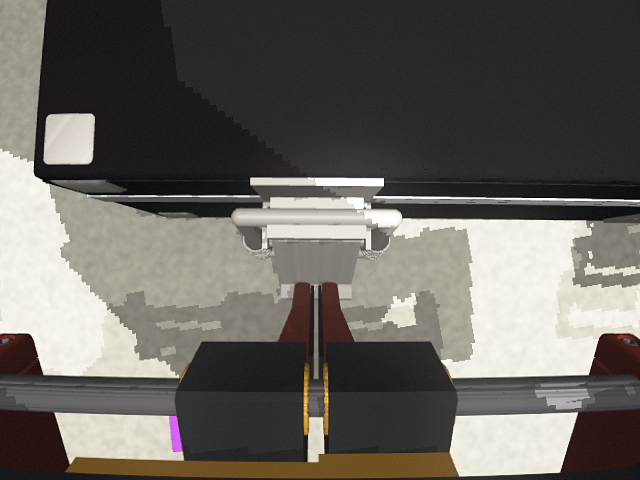

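Call:
servo_tool(plan=[[[0.4,0.1,0,0,0,0,0.2],[0.7,0.4,0,0,0,0,0.2],[0.9,0.8,0,0,0,0,0.2],[1,1.2,0,0,0,0,0.2],[1,1.6,0,0,0,0,0.2],[1,1.6,0,0,0,0,0.2]]])

```text
t: 23.32
ee_pos: [400.3, 85.8, 24.6]
orientation: [0.391, 1.521, 0.145]
ft_force: [-3.0, -16.3, -12.1]
width: 2.0
```

```bash
python3 - <<'E'
from h import *
st();im,cal=snap('wrist','w15.png')
go([(-175,30)],.35,85)
E
```

```text
{'t': 23.317, 'qpos': [-0.063, 0.567, 2.249, 0.895, 0.444, -0.743], 'qvel': [-0.012, 0.002, -0.0, 0.01, 0.01, -0.016], 'joint_torque': [6.897, -46.284, -8.457, 2.344, 4.937, 0.143], 'ee_pos': [400.317, 85.835, 24.645], 'orientation': [0.391, 1.521, 0.145], 'ft_force': [-3.024, -16.272, -12.072], 'moment': [-3.762, 0.78, 0.041], 'width': 1.979}
case now [-131.3   86.    24.6] turn [ 0.007 -0.001  0.006]
(-175, 30) [-1.98, -3.93, 0.08]
```

View pics/w15.png

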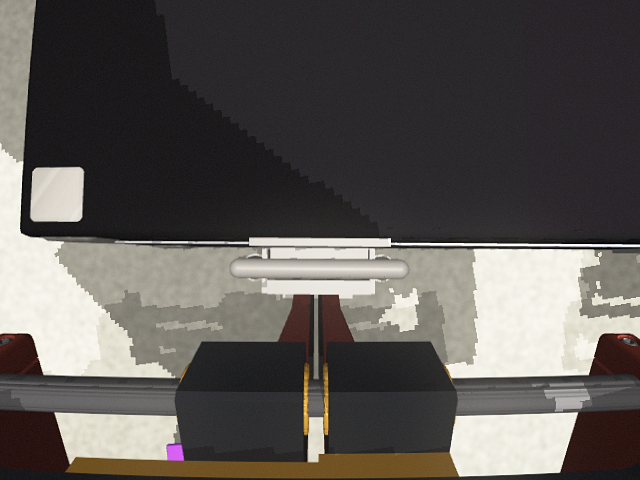

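Call:
servo_tool(plan=[[[0,-1,0,0,0,0,0.2],[0,-3,0,0,0,0,0.2],[-1,-5,0,0,0,0,0.2],[-4,-6,0,0,0,0,0.2],[-8,-7,0,0,0,0,0.2],[-11,-7,0,0,0,0,0.2],[-11,-7,0,0,0,0,0.2]]])

```text
t: 23.95
ee_pos: [386.9, -16.8, 108.8]
orientation: [0.395, 1.515, 0.146]
ft_force: [0.8, -0.1, -0.4]
width: 1.9
```

```bash
python3 - <<'E'
from h import *
st();im,cal=snap('wrist','w16.png')
B=bars(2.1,[.78])[0]
go([(B[0]-40,B[1]+60)],.35,-85)
E
```

```text
{'t': 23.95, 'qpos': [-0.336, 0.358, 2.23, 0.559, 0.689, -0.634], 'qvel': [0.038, 0.08, 0.027, 0.107, -0.108, -0.088], 'joint_torque': [-1.079, -36.449, -12.14, -0.25, 1.773, 0.725], 'ee_pos': [386.941, -16.754, 108.812], 'orientation': [0.395, 1.515, 0.146], 'ft_force': [0.796, -0.123, -0.418], 'moment': [-0.248, 0.114, -0.035], 'width': 1.923}
case now [-233.8   83.   107.2] turn [0.006 0.004 0.001]
(-203, 144) [-2.36, 4.09, 16.83]
```

View pics/w16.png

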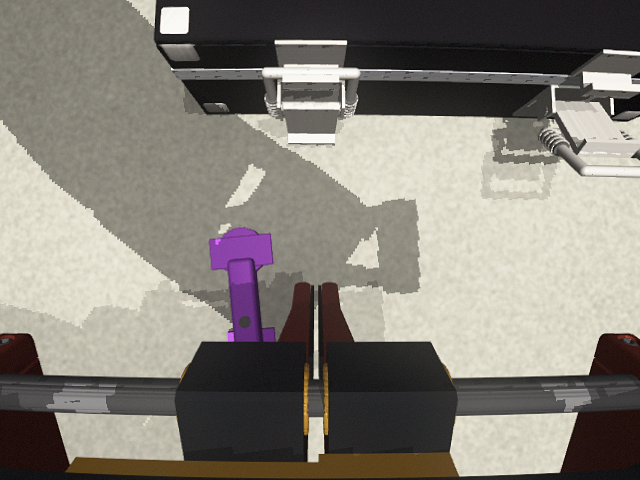

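The left latch lies clamped flat, with the bar hooked in the keeper at (312,72). Now the right latch.

Call:
servo_tool(plan=[[[-2,0,3,0,0,0,0.2],[-2.4,1,6.5,0,0,0,0.2],[-2.4,2,10,0,0,0,0.2],[-2.4,3,13,0,0,0,0.2],[-2.4,4,15.5,0,0,0,0.2],[-2.4,4,16.8,0,0,0,0.2],[-2.4,4,16.8,0,0,0,0.2],[-2.4,4,16.8,0,0,0,0.2]]])

```text
t: 24.67
ee_pos: [554.3, -11.2, 139.8]
orientation: [0.397, 1.525, 0.151]
ft_force: [-1.0, 0.5, -0.1]
width: 1.8
```

```bash
python3 - <<'E'
from h import *
st();im,cal=snap('wrist','w17.png')
Bs=bars(2.1,[.78,.6,.4,.2,0,-.2,-.3])
go([(Bs[0][0]-30,Bs[0][1]-2)]+[(b[0]-14.3,b[1]+1.3) for b in Bs],.35,-85)
for al in (1.9,2,2.05,2.1,2.15):
    B=bars(al,[2.88-al])[0];print(al,proj(cal,[cw(B[0],-85,B[1])]).round(1))
E
```

```text
{'t': 24.667, 'qpos': [-0.226, 0.477, 1.87, 0.462, 0.876, -0.38], 'qvel': [-0.013, -0.018, 0.038, -0.005, 0.008, -0.0], 'joint_torque': [0.285, -50.448, -21.977, 1.075, 0.404, 0.045], 'ee_pos': [554.268, -11.171, 139.81], 'orientation': [0.397, 1.525, 0.151], 'ft_force': [-1.029, 0.507, -0.05], 'moment': [-0.236, 0.125, 0.038], 'width': 1.825}
case now [-201.8  -81.   139.9] turn [ 0.006 -0.006 -0.   ]
(-193, 82) [5.72, -1.12, 0.42]
(-177, 86) [5.95, 0.47, 0.43]
(-171, 91) [5.68, 1.22, 0.44]
(-163, 95) [5.55, 2.1, 0.44]
(-155, 98) [5.59, 2.99, 0.45]
(-146, 99) [5.81, 3.85, 0.45]
(-137, 98) [6.2, 4.65, 0.46]
(-133, 97) [6.45, 5.02, 0.46]
1.9 [[320.2 247.6]]
2 [[320.3 242.6]]
2.05 [[320.4 239.8]]
2.1 [[320.5 236.6]]
2.15 [[320.5 233.2]]
```

View pics/w17.png

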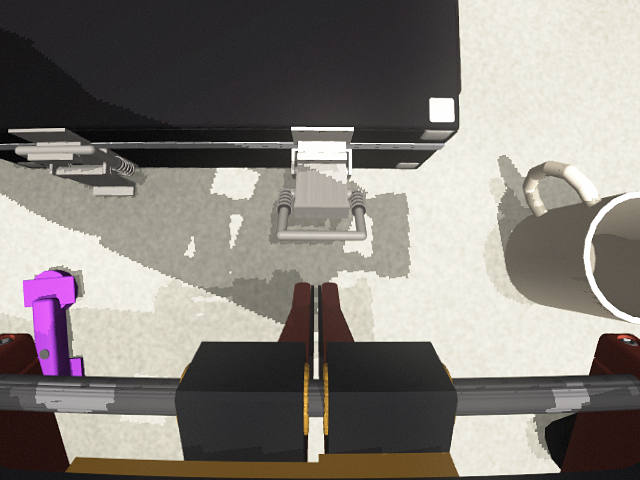

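Call:
servo_tool(plan=[[[3,-1.2,0.3,0,0,0,0.2],[5.7,-1.2,0.3,0,0,0,0.2],[5.9,-0.4,0.3,0,0,0,0.2],[5.9,0.4,0.3,0,0,0,0.2],[5.7,1.2,0.3,0,0,0,0.2],[5.6,2.1,0.3,0,0,0,0.2],[5.6,2.6,0.3,0,0,0,0.2],[5.7,3.1,0.3,0,0,0,0.2]]])

```text
t: 25.38
ee_pos: [566.9, 35.8, 100.4]
orientation: [0.396, 1.519, 0.15]
ft_force: [0.5, 0.5, 0.0]
width: 2.0
```

Call:
servo_tool(plan=[[[0.2,0.5,0,0,0,0,0.2],[0.3,1,0,0,0,0,0.2],[0.4,1.5,0,0,0,0,0.2],[0.5,1.9,0,0,0,0,0.2],[0.5,2.1,0,0,0,0,0.2],[0.5,2.1,0,0,0,0,0.2]]])

```text
t: 25.88
ee_pos: [569.4, 56.8, 100.9]
orientation: [0.396, 1.522, 0.15]
ft_force: [-0.3, 0.7, -0.4]
width: 1.7
```

```bash
python3 - <<'E'
from h import *
st();im,cal=snap('wrist','w18.png')
go([(-150,108)]+lips([2.1,2.,1.8,1.57,1.3]),.35,-85)
E
```

```text
{'t': 25.883, 'qpos': [-0.1, 0.546, 1.873, 0.514, 0.77, -0.322], 'qvel': [-0.01, 0.001, 0.0, -0.002, -0.003, -0.01], 'joint_torque': [0.27, -52.59, -18.322, 0.945, 0.472, 0.072], 'ee_pos': [569.369, 56.774, 100.945], 'orientation': [0.396, 1.522, 0.15], 'ft_force': [-0.256, 0.656, -0.446], 'moment': [-0.214, 0.091, 0.029], 'width': 1.682}
case now [-132.3  -85.4  100.9] turn [ 0.006 -0.002  0.   ]
(-150, 108) [-1.28, -1.42, -0.06]
(-150, 91) [0.35, -1.96, -0.06]
(-152, 88) [0.55, -2.35, -0.06]
(-157, 80) [1.06, -3.04, -0.06]
(-161, 71) [1.81, -3.7, -0.06]
(-162, 60) [2.85, -4.23, -0.06]
```

View pics/w18.png

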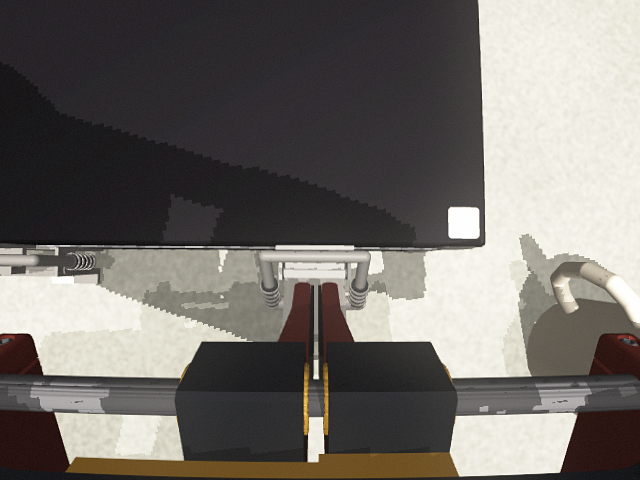

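The right bail leans on the lid at (315,256). Pressing the right lever.

Call:
servo_tool(plan=[[[-1.2,-1.4,0,0,0,0,0.2],[-1,-2,0,0,0,0,0.2],[0,-2.2,0,0,0,0,0.2],[0.6,-2.5,0,0,0,0,0.2],[1.1,-3,0,0,0,0,0.2],[1.8,-3.7,0,0,0,0,0.2],[2.3,-4,0,0,0,0,0.2],[2.9,-4.2,0,0,0,0,0.2]]])

```text
t: 26.6
ee_pos: [564.8, 26.8, 58.3]
orientation: [0.397, 1.522, 0.148]
ft_force: [-0.4, -5.0, 2.0]
width: 2.2
```

```bash
python3 - <<'E'
from h import *
st();im,cal=snap('wrist','w19.png')
go(lips([1.3,1.1,1,.85,.7,.6,.5,.4,.3]),.35,-85)
E
```

```text
{'t': 26.6, 'qpos': [-0.154, 0.618, 1.885, 0.55, 0.714, -0.426], 'qvel': [0.014, 0.134, 0.007, 0.083, -0.12, -0.104], 'joint_torque': [2.186, -53.121, -14.638, 1.245, 1.357, 0.107], 'ee_pos': [564.76, 26.798, 58.256], 'orientation': [0.397, 1.522, 0.148], 'ft_force': [-0.35, -4.951, 2.014], 'moment': [-0.734, 0.025, -0.065], 'width': 2.237}
case now [-162.   -85.3   57.3] turn [ 0.005 -0.003  0.   ]
(-162, 60) [-0.22, 0.06, -0.03]
(-161, 51) [0.63, -0.14, -0.03]
(-160, 47) [1.06, -0.18, -0.03]
(-158, 41) [1.71, -0.15, -0.03]
(-154, 35) [2.35, -0.03, -0.03]
(-152, 32) [2.76, 0.1, -0.03]
(-149, 29) [3.16, 0.28, -0.02]
(-145, 26) [3.54, 0.49, -0.02]
(-142, 23) [3.89, 0.74, -0.02]
```

View pics/w19.png

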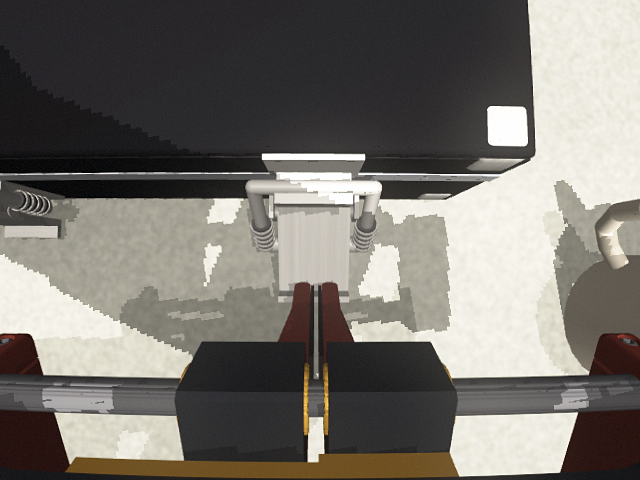

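Call:
servo_tool(plan=[[[0.6,-0.1,0,0,0,0,0.2],[1.2,-0.2,0,0,0,0,0.2],[1.8,-0.2,0,0,0,0,0.2],[2.4,-0.1,0,0,0,0,0.2],[2.9,0.1,0,0,0,0,0.2],[3.3,0.3,0,0,0,0,0.2]]])

```text
t: 27.15
ee_pos: [566.9, 42.1, 28.8]
orientation: [0.397, 1.522, 0.15]
ft_force: [0.5, 1.1, 4.1]
width: 2.3
```

Call:
servo_tool(plan=[[[0.3,0.1,0,0,0,0,0.2],[0.6,0.4,0,0,0,0,0.2],[0.8,0.8,0,0,0,0,0.2],[0.8,1.2,0,0,0,0,0.2],[0.8,1.6,0,0,0,0,0.2],[0.8,1.6,0,0,0,0,0.2]]])

```text
t: 27.65
ee_pos: [568.9, 57.2, 26.1]
orientation: [0.392, 1.522, 0.147]
ft_force: [-0.9, -11.7, -9.0]
width: 2.0
```

```bash
python3 - <<'E'
from h import *
st();im,cal=snap('wrist','w20.png')
go([(-175,30)],.35,-85)
E
```

```text
{'t': 27.65, 'qpos': [-0.097, 0.676, 1.883, 0.595, 0.648, -0.429], 'qvel': [-0.009, 0.002, -0.001, 0.018, 0.009, -0.01], 'joint_torque': [7.153, -60.373, -16.25, 3.042, 2.488, 0.089], 'ee_pos': [568.898, 57.235, 26.086], 'orientation': [0.392, 1.522, 0.147], 'ft_force': [-0.89, -11.686, -9.029], 'moment': [-2.746, 0.428, 0.001], 'width': 1.954}
case now [-131.7  -84.9   26.1] turn [ 0.007 -0.002  0.004]
(-175, 30) [-1.84, -3.94, -0.02]
```

View pics/w20.png

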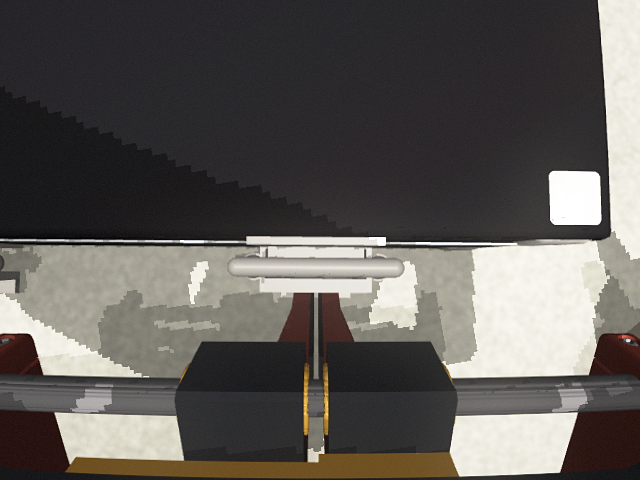

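Same as the left latch. I back out and move to a place where both latches can be seen.

Call:
servo_tool(plan=[[[0,-1,0,0,0,0,0.2],[0,-3,0,0,0,0,0.2],[-1,-5,0,0,0,0,0.2],[-4,-7,-2,0,0,0,0.2],[-8,-8,-5,0,0,0,0.2],[-12,-9,-8,0,0,0,0.2],[-14,-9,-9,0,0,0,0.2],[-14,-9,-9,0,0,0,0.2]]])

```text
t: 28.37
ee_pos: [458.1, -59.5, 132.0]
orientation: [0.397, 1.518, 0.147]
ft_force: [0.4, -0.6, 0.2]
width: 2.0
```

```bash
python3 - <<'E'
from h import *
st();st;im,cal=snap('wrist','w21.png');snap('top','t21.png');snap('scene','s21.png')
for y in(85,-85):
    print(y,'bar',proj(cal,[cw(-107,y-24,80),cw(-107,y,80),cw(-107,y+24,80)]).round(1).tolist())
    for a in (0,.12,.3): 
        print(a,proj(cal,[cw(-114-42*np.sin(a)-11*np.cos(a),y+e,48-42*np.cos(a)+11*np.sin(a)) for e in(-17,17)]).round(1).tolist())
v=[]
cv2.imwrite('pics/c21.png',cv2.resize(im[0:300,80:560,::-1],None,fx=1.6,fy=1.6,interpolation=cv2.INTER_CUBIC))
E
```

```text
{'t': 28.367, 'qpos': [-0.372, 0.396, 2.05, 0.474, 0.826, -0.558], 'qvel': [0.043, 0.092, -0.049, 0.058, -0.103, -0.001], 'joint_torque': [-0.968, -43.186, -16.925, 0.426, 1.353, 0.025], 'ee_pos': [458.1, -59.539, 132.036], 'orientation': [0.397, 1.518, 0.147], 'ft_force': [0.434, -0.584, 0.178], 'moment': [-0.245, 0.089, -0.042], 'width': 1.981}
85 bar [[223.4, 41.4], [184.6, 41.9], [146.3, 42.7]]
0 [[236.2, 115.5], [194.1, 115.8]]
0.12 [[235.6, 120.8], [193.3, 121.0]]
0.3 [[234.5, 127.8], [191.7, 128.0]]
-85 bar [[498.8, 44.8], [460.8, 43.7], [422.4, 42.7]]
0 [[447.0, 117.0], [405.3, 116.4]]
0.12 [[447.9, 122.2], [405.9, 121.6]]
0.3 [[449.7, 129.2], [407.1, 128.6]]
```

View pics/w21.png

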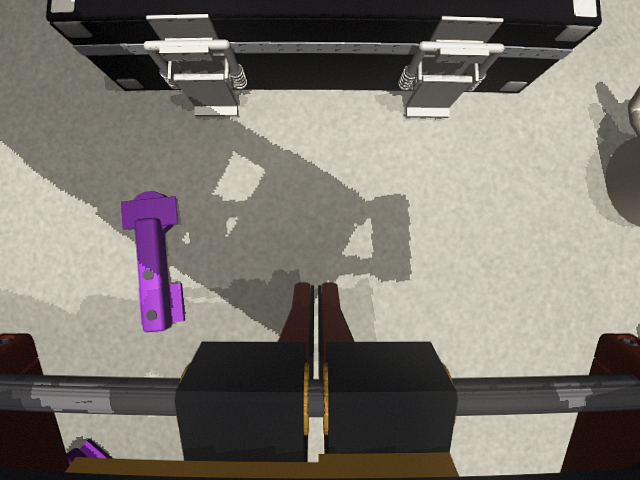

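View pics/s21.png

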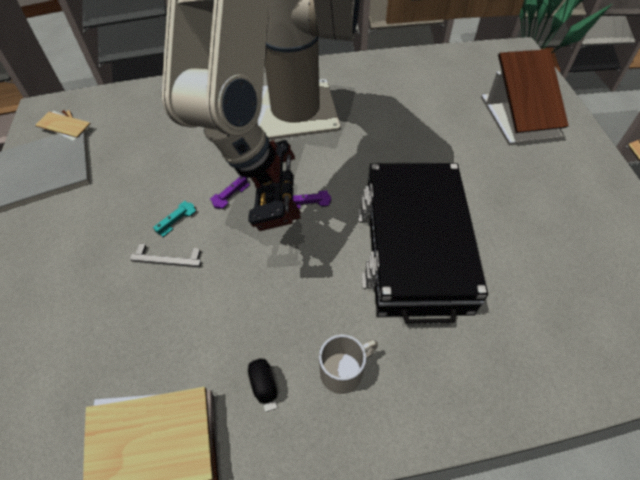

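View pics/t21.png

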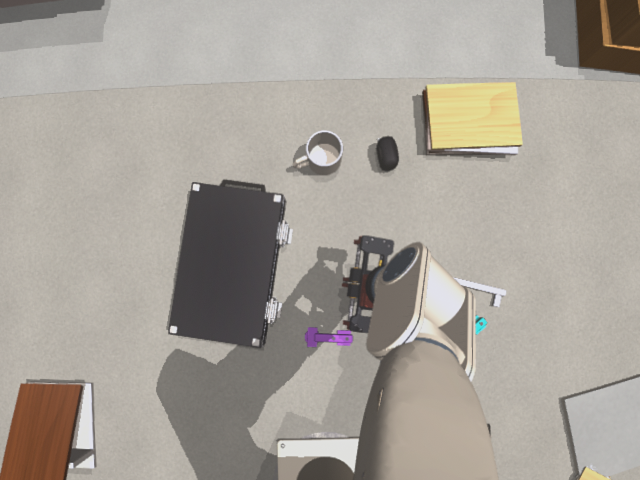

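```bash
python3 - <<'E'
from h import *
st();im,cal=snap('wrist','w22.png')
for y in(85,-85):
    print(y,'seat',proj(cal,[cw(-107,y,80)]).round(1).tolist(),'on lip',proj(cal,[cw(-113.5,y,87)]).round(1).tolist(),'front of lip',proj(cal,[cw(-118.5,y,80)]).round(1).tolist(),'lip top edge out/in',proj(cal,[cw(-115.5,y,84),cw(-111.5,y,84),cw(-100,y,97)]).round(1).tolist())
cv2.imwrite('pics/c22.png',cv2.resize(im[0:130,130:250,::-1],None,fx=5,fy=4.6,interpolation=cv2.INTER_CUBIC))
cv2.imwrite('pics/c23.png',cv2.resize(im[0:130,395:515,::-1],None,fx=5,fy=4.6,interpolation=cv2.INTER_CUBIC))
E
```

```text
{'t': 28.517, 'qpos': [-0.367, 0.406, 2.047, 0.477, 0.821, -0.558], 'qvel': [0.018, 0.038, -0.009, -0.002, -0.002, 0.001], 'joint_torque': [-0.665, -44.745, -16.759, 0.832, 0.832, 0.004], 'ee_pos': [460.48, -58.136, 128.394], 'orientation': [0.397, 1.52, 0.148], 'ft_force': [0.252, 0.353, -0.772], 'moment': [-0.192, 0.121, -0.008], 'width': 2.226}
85 seat [[179.6, 41.4]] on lip [[174.9, 45.1]] front of lip [[178.8, 59.4]] lip top edge out/in [[176.6, 51.1], [176.9, 44.7], [169.5, 12.6]]
-85 seat [[460.3, 43.0]] on lip [[465.2, 46.8]] front of lip [[461.0, 61.0]] lip top edge out/in [[463.4, 52.7], [463.1, 46.4], [471.2, 14.5]]
```

View pics/c22.png

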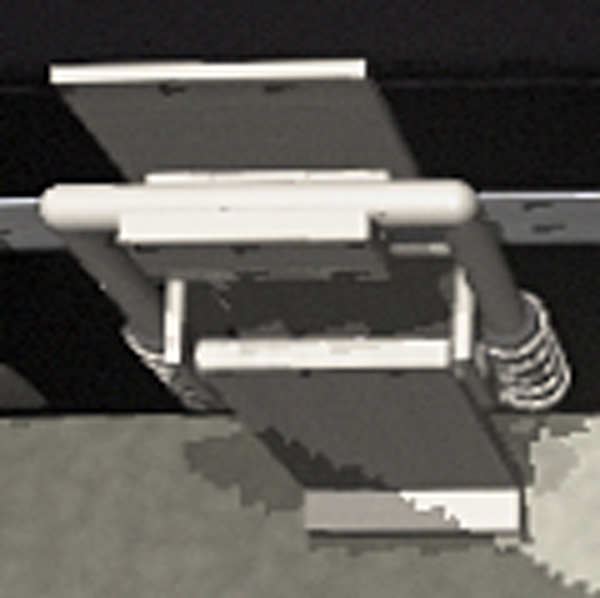

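View pics/c23.png

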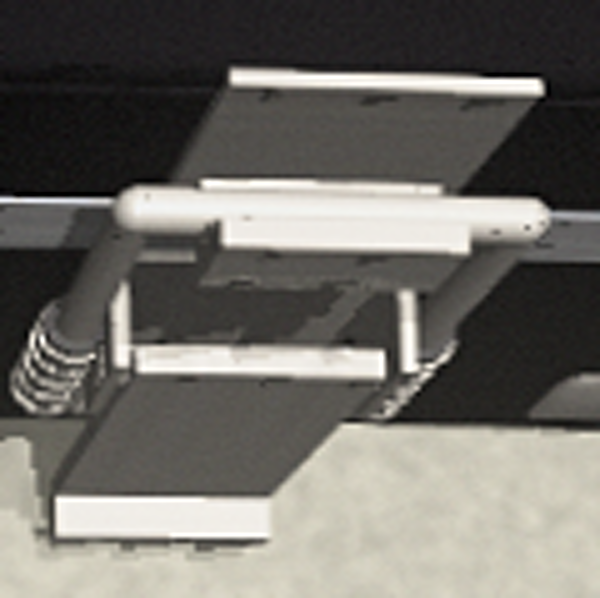

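In both crops the bar lies behind the keeper lip and both levers hang flat. The lip-end rows are 115–117 px, where lever angle 0 predicts 116. The robot is clear of everything, so I hand in.

```bash
python3 - <<'E'
from h import *
print(ctrl.close_job())
E
```

```text
the job is handed in; nothing more can be done
None
```

I packed and latched the case and handed the job in at about 28.5 s of the 208 s allowed; no verdict was reported.

- **Packing:** The case already held a bar pull. I added the steel hinge, the framed panel and the aluminium channel, each in its own compartment. The counter pull stayed where it was, and the purple and turquoise look-alikes were left alone.
- **Lid:** It shut with contact at 97 mm above the counter, which is the shut height.
- **Latches:** In the last wrist pictures both bails lie behind their keeper lips. Both levers match an angle of about 0.
- **Small disagreement:** The bars appear about 2 px, or 1–2 mm, from where I predicted the keeper seats. That is within the calibration error and the 5 mm limit.
- **Surroundings:** In the last top view the mug and the tape measure had not moved, and the robot was clear of everything. No check failed. I saw no grip slackening and no sample knocked aside.

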